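# Stack stained slats to dry and put the brush in its clip

### The arm

A 6-joint arm with a two-finger parallel gripper is mounted at the origin on the work surface. World frame = base frame: x ahead of the robot, y to its left, z up, the work surface at z = 0. Lengths are in m, angles in rad, forces in N, time in s.
With the tool pointing down it reaches from about 0.375 to 0.9 m from the base axis. Payload 3.1 kg.
Tool frame: the origin (TCP) lies at the very end of the fingers, on their centre line; the grasp point (between the pads) lies 19 mm behind it; z points along the fingers, y is the line along which they close (so a half turn about z gives the same grasp; the last joint's range is limited). The gripper opens to 85 mm and grips with 20 to 120 N. Pads are 22 mm wide; open, the fingers measure 114 mm over their backs; the gripper's body (76 mm by 85 mm) begins 54 mm behind the grasp point. The pads swing forward as they close: fully open they stand 13 mm farther back than shut.
Start: joints at [1.058, 0.527, 1.433, -0, 1.181, -0.178], TCP at [0.205, 0.59, 0.231] pointing down, gripper open.
Joint ranges: [-3.08, 3.08], [-0.75, 2.2], [0.22, 2.44], [-1.43, 4.57], [0, 2.65], [-2.85, 2.85]. Speed limits (rad/s): [2.79, 2.79, 3.14, 3.14, 3.14, 3.14].

### API

Orientations are given as a unit quaternion [x, y, z, w].
In Python, from station import telemetry, snapshot, ticket gives the robot as it stands.
- The arm moves only by the tool move_arm, never from a script. Its argument "commands" is text: rows parted by semicolons, each of 7 numbers parted by spaces: the shift along the tool's x, y, z in mm, then the turn, a rotation vector about the tool's x, y, z in degrees, then the opening, from -1 (shut) to 1 (fully open). A call has exactly 5 rows; each row is the pose to reach, as a shift and turn from the pose commanded when the call began, along the tool's axes at that moment; what a row does not reach only later rows make up. A row lasts 1/8 s, in which the tool goes at most 62.5 mm and 10.7 degrees, less where a joint would pass 70% of its speed; a pose out of reach is approached as far as the arm can. A call with a gripper value outside its range is refused whole. The fingers move at their own pace and stop on an object; "grip_force" is the grip in N (left out, the last holds). Time passes only in rows, so rows that repeat a pose let the fingers close, or fill a call up. It gives the time, the measured TCP pose, the force, the opening and the grip force at its end, in the units of the state.
- telemetry.sense(): the state, without advancing time (a new reading comes with each control period).
- snapshot(name): name is "scene" or "top"; returns a dict with "image" (420x560x3 uint8, red, green, blue), "fx", "fy", "cx", "cy" (pixels), "pose" (4x4, takes a point from camera to world coordinates). Camera axes: x right, y down, z forward; pixel columns grow to the right and rows downward; lengths in m; the calibration is good to about 2 mm. A picture is of the moment at which its call begins. There is no depth.
- ticket.sign_off(): hands the job in; it is judged then, once.
The state is a dict: "t": time; "q": joint angles; "qd": joint speeds; "tau": joint torques, N m; "tcp_pos": TCP position; "tool_rot": TCP orientation; "force": force on the tool from outside, world axes, zero at the start; "ft_torque": the same for the moment, N m; "finger_gap": opening from 0.0 (shut) to 1.0 (fully open); "gripper_force": force on a finger pad.
Only numpy, scipy, OpenCV 4.12 (cv2) and the standard library are available. Lean on these libraries where they do the work, as an engineer would, in place of code of your own. Each camera call takes 0.05 s, during which the arm holds its last target. There are 200 camera calls.

### The job

First put the stain brush, which lies on the drying board, away in its holder: press the handle down past the red sprung jaw until it sits home in the clip and in the open rest, bristles beyond the open rest. Then stack all the stained slats crosswise on the drying board so that air gets round them: two to a layer, the bottom pair across the bearers on the yellow marks, each further pair square across the pair below, straight above the bearers or the marks so that the tower stands straight; an odd last slat lies alone at one side of the top layer. Leave the tin, the tape roll and the blue box where they are.

Things in the scene. Friction and masses are not known exactly. Their poses are not given: they have to be found in the camera images.
- drying_board: fixed plywood drying board 190 x 190 x 12 mm on the bench; origin: centre of its underside, z up. Two dark wooden bearers, 18 wide, 160 long, tops 36 mm above the bench, run along its y axis at x = -45 and x = +45 mm. Yellow tape on them at y = -45 and y = +45 mm marks where the bottom pair of slats lies (along x, across the bearers)
- tower_base (a point): centre of the tower's foot, level with the bearers' tops (36 mm up), axes as the drying board's. Slat centres seen from here: layers 1 and 3 (slats along x) at x = 0, y = -45 and +45 mm; layers 2 and 4 (slats along y) at y = 0, x = -45 and +45 mm; heights 8, 24, 40, 56 mm for layers 1 to 4
- staining_board: fixed white board 340 x 280 x 6 mm on the bench; origin: centre of its underside. Five grey strips, 16 wide, 5 high (tops 11 mm up), run along its x axis at y = 0, -66, +66, -132, +132 mm and keep the slats apart. The slats start flat between them, about along x, in two rows (x = -82 and +82 mm) of four places (y = -99, -33, +33, +99 mm); some places are empty
- brush: flat stain brush, 50 to 100 g, at first level across the bearers. Origin on the axis of its blue round handle, x towards the bristles, z square to the head's flat. Handle 16 mm diameter, x = -80 to +65 mm, ending in a 20 mm bead (x -92 to -80); steel ferrule 40 wide, 16 thick, x 65 to 91; bristles 38 wide, 14 thick, to x = 125. Balances about x = +7 mm
- brush_tip (a point): end of the bristles, on the brush's x axis 125 mm from its origin
- holder: fixed brush holder, grey base 190 x 60 x 12 mm; origin: centre of its underside, z up. At x = -50 mm the fork clip with red jaw (20 mm long in x, top 86 mm up), at x = +42 mm the open rest, a fork without jaw (12 long, top 70 up). Their slots open upward: 18 mm wide in y, centred on y = 0, floors 44 mm up, mouths flared. Free for fingers between. Bristles go beyond the rest (+x)
- holder_seat (a point): where the brush's origin lies when the handle is seated: x = 0, y = 0 of the holder, 52 mm above the bench; axes as the holder's. Up to 18 mm off along x is still seated
- jaw (a joint): angle of the red jaw, rad. 0 = shut: sprung across the clip's slot from its +y side, tip 12 mm above the seated handle's axis. A handle pushed down swings it aside to about 0.75 (2 to 8 N); it springs back to 0 over the handle once that is home. It cannot swing upward, so it keeps the handle in
- slat_1: stained wooden slat 140 x 28 x 16 mm, about 35 g. Origin at its centre, x along its length, z through its thickness; all slats are alike. None if absent this time
- slat_2: stained wooden slat 140 x 28 x 16 mm, about 35 g. Origin at its centre, x along its length, z through its thickness; all slats are alike. None if absent this time
- slat_3: stained wooden slat 140 x 28 x 16 mm, about 35 g. Origin at its centre, x along its length, z through its thickness; all slats are alike. None if absent this time
- slat_4: stained wooden slat 140 x 28 x 16 mm, about 35 g. Origin at its centre, x along its length, z through its thickness; all slats are alike. None if absent this time
- slat_5: stained wooden slat 140 x 28 x 16 mm, about 35 g. Origin at its centre, x along its length, z through its thickness; all slats are alike. None if absent this time
- slat_6: stained wooden slat 140 x 28 x 16 mm, about 35 g. Origin at its centre, x along its length, z through its thickness; all slats are alike. None if absent this time
- slat_7: stained wooden slat 140 x 28 x 16 mm, about 35 g. Origin at its centre, x along its length, z through its thickness; all slats are alike. None if absent this time
- slat_8: stained wooden slat 140 x 28 x 16 mm, about 35 g. Origin at its centre, x along its length, z through its thickness; all slats are alike. None if absent this time
- stain_tin: tin of stain, 84 mm diameter, 95 mm high, bystander; origin: centre of its underside
- tape_roll: grey roll of tape lying flat, 96 mm diameter, 48 mm high, bystander; origin: centre of its underside
- blue_box: round blue box, 100 mm diameter, 60 mm high, bystander; origin: centre of its underside
Not all that is in view belongs to the job. What is shaped like the slat_4 but green or purple is not meant.

How it is judged:
On the way, in this order (a step that is already met when the one before it is completed fails the run):
1. the brush is home in the holder, jaw shut over its handle (distance between brush and holder_seat below 0.024 m and angle between the x axis of brush and the x axis of holder, either way round below 0.1 rad and z of brush in the frame of holder_seat between -0.004 and 0.004 m and y of brush in the frame of holder_seat between -0.005 and 0.005 m and x of brush_tip in the frame of holder above 0.08 m and value of joint jaw below 0.2 rad and linear speed of brush below 0.03 m/s), for 0.2 s.
2. all slats are stacked in the tower (((angle between the x axis of slat_1 and the x axis of drying_board, either way round below 0.15 rad and x of slat_1 in the frame of drying_board between -0.014 and 0.014 m and (y of slat_1 in the frame of drying_board between -0.059 and -0.031 m or y of slat_1 in the frame of drying_board between 0.031 and 0.059 m) and (z of slat_1 in the frame of drying_board between 0.038 and 0.05 m or z of slat_1 in the frame of drying_board between 0.07 and 0.082 m)) or (angle between the x axis of slat_1 and the y axis of drying_board, either way round below 0.15 rad and y of slat_1 in the frame of drying_board between -0.014 and 0.014 m and (x of slat_1 in the frame of drying_board between -0.059 and -0.031 m or x of slat_1 in the frame of drying_board between 0.031 and 0.059 m) and (z of slat_1 in the frame of drying_board between 0.054 and 0.066 m or z of slat_1 in the frame of drying_board between 0.086 and 0.098 m))) and ((angle between the x axis of slat_2 and the x axis of drying_board, either way round below 0.15 rad and x of slat_2 in the frame of drying_board between -0.014 and 0.014 m and (y of slat_2 in the frame of drying_board between -0.059 and -0.031 m or y of slat_2 in the frame of drying_board between 0.031 and 0.059 m) and (z of slat_2 in the frame of drying_board between 0.038 and 0.05 m or z of slat_2 in the frame of drying_board between 0.07 and 0.082 m)) or (angle between the x axis of slat_2 and the y axis of drying_board, either way round below 0.15 rad and y of slat_2 in the frame of drying_board between -0.014 and 0.014 m and (x of slat_2 in the frame of drying_board between -0.059 and -0.031 m or x of slat_2 in the frame of drying_board between 0.031 and 0.059 m) and (z of slat_2 in the frame of drying_board between 0.054 and 0.066 m or z of slat_2 in the frame of drying_board between 0.086 and 0.098 m))) and ((angle between the x axis of slat_3 and the x axis of drying_board, either way round below 0.15 rad and x of slat_3 in the frame of drying_board between -0.014 and 0.014 m and (y of slat_3 in the frame of drying_board between -0.059 and -0.031 m or y of slat_3 in the frame of drying_board between 0.031 and 0.059 m) and (z of slat_3 in the frame of drying_board between 0.038 and 0.05 m or z of slat_3 in the frame of drying_board between 0.07 and 0.082 m)) or (angle between the x axis of slat_3 and the y axis of drying_board, either way round below 0.15 rad and y of slat_3 in the frame of drying_board between -0.014 and 0.014 m and (x of slat_3 in the frame of drying_board between -0.059 and -0.031 m or x of slat_3 in the frame of drying_board between 0.031 and 0.059 m) and (z of slat_3 in the frame of drying_board between 0.054 and 0.066 m or z of slat_3 in the frame of drying_board between 0.086 and 0.098 m))) and ((angle between the x axis of slat_4 and the x axis of drying_board, either way round below 0.15 rad and x of slat_4 in the frame of drying_board between -0.014 and 0.014 m and (y of slat_4 in the frame of drying_board between -0.059 and -0.031 m or y of slat_4 in the frame of drying_board between 0.031 and 0.059 m) and (z of slat_4 in the frame of drying_board between 0.038 and 0.05 m or z of slat_4 in the frame of drying_board between 0.07 and 0.082 m)) or (angle between the x axis of slat_4 and the y axis of drying_board, either way round below 0.15 rad and y of slat_4 in the frame of drying_board between -0.014 and 0.014 m and (x of slat_4 in the frame of drying_board between -0.059 and -0.031 m or x of slat_4 in the frame of drying_board between 0.031 and 0.059 m) and (z of slat_4 in the frame of drying_board between 0.054 and 0.066 m or z of slat_4 in the frame of drying_board between 0.086 and 0.098 m))) and ((angle between the x axis of slat_5 and the x axis of drying_board, either way round below 0.15 rad and x of slat_5 in the frame of drying_board between -0.014 and 0.014 m and (y of slat_5 in the frame of drying_board between -0.059 and -0.031 m or y of slat_5 in the frame of drying_board between 0.031 and 0.059 m) and (z of slat_5 in the frame of drying_board between 0.038 and 0.05 m or z of slat_5 in the frame of drying_board between 0.07 and 0.082 m)) or (angle between the x axis of slat_5 and the y axis of drying_board, either way round below 0.15 rad and y of slat_5 in the frame of drying_board between -0.014 and 0.014 m and (x of slat_5 in the frame of drying_board between -0.059 and -0.031 m or x of slat_5 in the frame of drying_board between 0.031 and 0.059 m) and (z of slat_5 in the frame of drying_board between 0.054 and 0.066 m or z of slat_5 in the frame of drying_board between 0.086 and 0.098 m))) and ((angle between the x axis of slat_6 and the x axis of drying_board, either way round below 0.15 rad and x of slat_6 in the frame of drying_board between -0.014 and 0.014 m and (y of slat_6 in the frame of drying_board between -0.059 and -0.031 m or y of slat_6 in the frame of drying_board between 0.031 and 0.059 m) and (z of slat_6 in the frame of drying_board between 0.038 and 0.05 m or z of slat_6 in the frame of drying_board between 0.07 and 0.082 m)) or (angle between the x axis of slat_6 and the y axis of drying_board, either way round below 0.15 rad and y of slat_6 in the frame of drying_board between -0.014 and 0.014 m and (x of slat_6 in the frame of drying_board between -0.059 and -0.031 m or x of slat_6 in the frame of drying_board between 0.031 and 0.059 m) and (z of slat_6 in the frame of drying_board between 0.054 and 0.066 m or z of slat_6 in the frame of drying_board between 0.086 and 0.098 m))) and ((angle between the x axis of slat_7 and the x axis of drying_board, either way round below 0.15 rad and x of slat_7 in the frame of drying_board between -0.014 and 0.014 m and (y of slat_7 in the frame of drying_board between -0.059 and -0.031 m or y of slat_7 in the frame of drying_board between 0.031 and 0.059 m) and (z of slat_7 in the frame of drying_board between 0.038 and 0.05 m or z of slat_7 in the frame of drying_board between 0.07 and 0.082 m)) or (angle between the x axis of slat_7 and the y axis of drying_board, either way round below 0.15 rad and y of slat_7 in the frame of drying_board between -0.014 and 0.014 m and (x of slat_7 in the frame of drying_board between -0.059 and -0.031 m or x of slat_7 in the frame of drying_board between 0.031 and 0.059 m) and (z of slat_7 in the frame of drying_board between 0.054 and 0.066 m or z of slat_7 in the frame of drying_board between 0.086 and 0.098 m))) and ((angle between the x axis of slat_8 and the x axis of drying_board, either way round below 0.15 rad and x of slat_8 in the frame of drying_board between -0.014 and 0.014 m and (y of slat_8 in the frame of drying_board between -0.059 and -0.031 m or y of slat_8 in the frame of drying_board between 0.031 and 0.059 m) and (z of slat_8 in the frame of drying_board between 0.038 and 0.05 m or z of slat_8 in the frame of drying_board between 0.07 and 0.082 m)) or (angle between the x axis of slat_8 and the y axis of drying_board, either way round below 0.15 rad and y of slat_8 in the frame of drying_board between -0.014 and 0.014 m and (x of slat_8 in the frame of drying_board between -0.059 and -0.031 m or x of slat_8 in the frame of drying_board between 0.031 and 0.059 m) and (z of slat_8 in the frame of drying_board between 0.054 and 0.066 m or z of slat_8 in the frame of drying_board between 0.086 and 0.098 m))) and linear speed of each of slat_1, slat_2, slat_3, slat_4, slat_5, slat_6, slat_7, slat_8 below 0.02 m/s), for 0.3 s.
At the end, for the whole second after the job is handed in: Every slat lies still in a tower place (14 mm, 6 mm in height, 0.15 rad), two to a layer from the bottom; the brush sits in both forks (4 mm of seated height, 5 mm across, 0.1 rad, 20 mm along), bristles beyond the open rest, jaw shut (under 0.2 rad); bystanders unmoved (all of step 1 and all of step 2); the robot touches nothing.
It fails at once if the stain tin is pushed more than 30 mm or tipped over (distance of stain_tin from where it was at the start of the episode above 0.03 m or angle between stain_tin's own z axis and vertical above 0.5 rad).
It fails at once if the tape roll is pushed more than 30 mm or tipped over (distance of tape_roll from where it was at the start of the episode above 0.03 m or angle between tape_roll's own z axis and vertical above 0.5 rad).
It fails at once if the blue box is pushed more than 30 mm or tipped over (distance of blue_box from where it was at the start of the episode above 0.03 m or angle between blue_box's own z axis and vertical above 0.5 rad).
Of slat_1, slat_2, slat_3, slat_4, slat_5, slat_6, slat_7, slat_8 only 6 to 8 are there at a start; the rules pass over those that are not, and their reading is None.
At some moment in a run one of brush, slat_1, slat_2, slat_3, slat_4, slat_5, slat_6, slat_7, slat_8 may be knocked a few centimetres aside while the robot is not near it.
Once in a run the grip may slacken for a moment while it holds something.
It also fails if it takes over 210 s, if anything falls off the work surface, if the arm or the gripper's body presses on something with over 40 N, if the wrist force passes 120 N, or if a joint passes its speed limit or range.

## Working session

There is one attempt and no reset: what is moved stays moved. The work goes in short steps, Python scripts to look and compute and a tool call to move; the robot and the scene stay as the last step left them, time stands still between calls to the robot, and variables do not carry over. Pictures are saved under pics/ and viewed, at most 16 in all, crops included, and the job is handed in when it is done.

Besides the shell and the picture viewer there is one more tool, called after "Emit:" as name(argument=value, ...), one argument or row to a line, values as JSON. move_arm: Moves the arm, as the interface text tells. Its arguments: {"type":"object","properties":{"commands":{"type":"string"},"grip_force":{"type":"number"}},"required":["commands"]}

```bash
ls; mkdir -p pics; python3 - <<'E'
from station import telemetry, snapshot
import cv2, numpy as np
s=telemetry.sense();print({k:np.round(v,3).tolist() for k,v in s.items()})
for n in("scene","top"):
    d=snapshot(n);cv2.imwrite(f"pics/{n}0.png",d["image"][:,:,::-1]);print(n,d["fx"],d["fy"],d["cx"],d["cy"],np.round(d["pose"],4).tolist())
E
```

```text
pics
{'t': 0.0, 'q': [1.057, 0.528, 1.434, 0.0, 1.181, -0.179], 'qd': [0.0, -0.0, 0.0, -0.0, 0.002, -0.0], 'tau': [-0.001, -44.234, -17.803, -0.0, 0.008, 0.0], 'tcp_pos': [0.205, 0.59, 0.23], 'tool_rot': [0.167, 0.986, -0.001, -0.0], 'force': [0.959, -0.332, 0.057], 'ft_torque': [-0.056, -0.064, -0.009], 'gripper_force': 0.0, 'finger_gap': 1.002}
scene 380.4518751341743 380.4518751341743 278.4978816999526 202.7672809562662 [[0.6289, 0.6049, -0.4885, 0.9749], [0.7775, -0.4917, 0.3922, -0.3157], [-0.0029, -0.6264, -0.7795, 0.8508], [0.0, 0.0, 0.0, 1.0]]
top 411.8183035952585 411.8183035952585 275.9013913430375 212.31145405503446 [[0.0017, -0.9943, 0.1069, 0.367], [-1.0, -0.0021, -0.0032, 0.0832], [0.0034, -0.1069, -0.9943, 1.3956], [0.0, 0.0, 0.0, 1.0]]
```

View pics/top0.png

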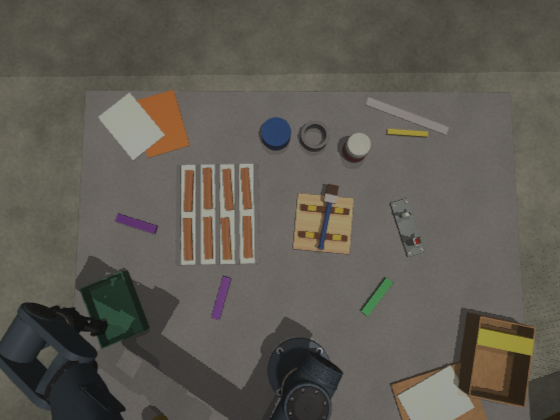

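View pics/scene0.png

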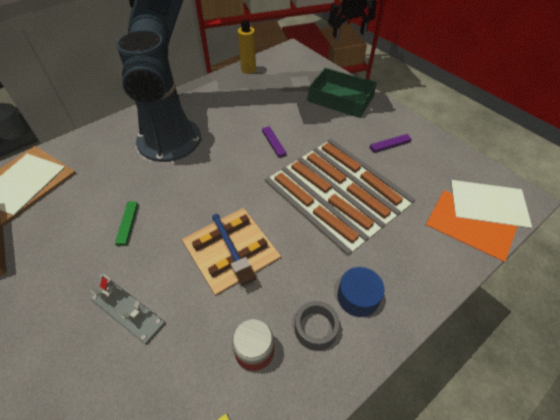

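Candidates, pixels in the top picture:
- **Slats:** eight orange-brown ones on the white board (cols 188–247, rows 187 and 240), so all eight places are full.
- **Not slats:** green piece (377,297), purple pieces (136,223) and (221,298), yellow piece (407,133).
- **Brush:** blue handle at (326,220) on the drying board, bristles at (331,189).
- **Holder:** at (407,227), red jaw at (417,240).

Next, one close crop and the measurements.

```bash
cat > h.py <<'E'
import cv2, numpy as np
from station import telemetry, snapshot
def ray(d,uv,z):
    uv=np.atleast_2d(np.asarray(uv,float)); P=d["pose"]
    r=np.c_[(uv[:,0]-d["cx"])/d["fx"],(uv[:,1]-d["cy"])/d["fy"],np.ones(len(uv))]@P[:3,:3].T
    return (P[:3,3]+r*((z-P[2,3])/r[:,2])[:,None])[:,:2]
def proj(d,X):
    X=np.atleast_2d(X);P=d["pose"];c=(X-P[:3,3])@P[:3,:3]
    return np.c_[c[:,0]/c[:,2]*d["fx"]+d["cx"],c[:,1]/c[:,2]*d["fy"]+d["cy"]]
def blobs(d,lo,hi,roi,amin=15):
    hsv=cv2.cvtColor(d["image"],cv2.COLOR_RGB2HSV);m=cv2.inRange(hsv,lo,hi)
    k=np.zeros_like(m);x0,y0,x1,y1=roi;k[y0:y1,x0:x1]=255;m&=k
    n,l,st,c=cv2.connectedComponentsWithStats(m)
    return [np.argwhere(l==i)[:,::-1] for i in range(1,n) if st[i,4]>=amin]
def rect(d,pix,z):
    "metric rectangle of a blob on plane z: centre, long-axis angle deg, sizes mm"
    p=ray(d,pix,z); c=p.mean(0); w,v=np.linalg.eigh(np.cov((p-c).T)); a=v[:,1]
    t=(p-c)@v; ext=np.ptp(t,axis=0)*1000; mid=c+v@((t.max(0)+t.min(0))/2)
    ang=np.degrees(np.arctan2(a[1],a[0])); return c,mid,(ang+90)%180-90,ext[::-1]
E
python3 - <<'E'
from h import *
T=snapshot("top");S=snapshot("scene")
a=cv2.resize(T["image"][180:262,285:430],None,fx=4,fy=4,interpolation=cv2.INTER_CUBIC)
b=cv2.resize(S["image"][205:345,80:285],None,fx=2.83,fy=1.9,interpolation=cv2.INTER_CUBIC)[:, :580]
cv2.imwrite("pics/crop1.png",np.vstack([a,b])[:, :,::-1])
print("yellow",[np.round(np.r_[rect(T,p,.036)[0]*1000,len(p)],1).tolist() for p in blobs(T,(18,120,90),(32,255,255),(295,195,355,250),6)])
print("blue",[(np.round(rect(T,p,.044)[0]*1000,1).tolist(),np.round(rect(T,p,.044)[1]*1000,1).tolist(),rect(T,p,.044)[2:]) for p in blobs(T,(105,90,40),(130,255,255),(295,180,360,260))])
print("slats")
for p in blobs(T,(3,100,60),(18,255,255),(175,160,262,268),60):
    r=rect(T,p,.022);print(np.round(r[0]*1000,1),np.round(r[1]*1000,1),round(r[2],1),r[3].round())
print("red",[np.round(rect(T,p,.07)[0]*1000,1).tolist() for p in blobs(T,(0,150,80),(6,255,255),(385,190,430,262),3)])
hs=cv2.cvtColor(T["image"],cv2.COLOR_RGB2HSV);print(hs[225,395:422:3].tolist())
E
```

```text
yellow [[529.3, -40.3, 55.0], [520.9, -129.5, 57.0], [440.1, -31.6, 61.0], [431.5, -121.1, 65.0]]
blue [([469.1, -81.9], [469.6, -82.0], (np.float64(-11.620450932262543), array([152.42437555,  11.2566111 ])))]
slats
[597.1 310.5] [597.3 310.5] 2.5 [137.  27.]
[593.5 242.5] [594.1 242.7] 5.1 [138.  27.]
[597.5 181.5] [597.7 181.4] 5.0 [138.  26.]
[589.3 374. ] [590.1 373.9] -0.7 [137.  27.]
[429.9 305.5] [430.2 305.7] 3.0 [138.  27.]
[433.7 174.9] [433.8 174.9] 2.8 [138.  27.]
[426.3 372.6] [426.7 372.8] 3.3 [138.  27.]
[427.5 245.7] [427.7 245.6] 4.4 [137.  26.]
red [[418.9, -374.0]]
[[15, 19, 108], [45, 11, 97], [45, 9, 111], [53, 9, 111], [48, 12, 109], [53, 10, 107], [45, 14, 108], [20, 14, 107], [15, 20, 104]]
```

View pics/crop1.png

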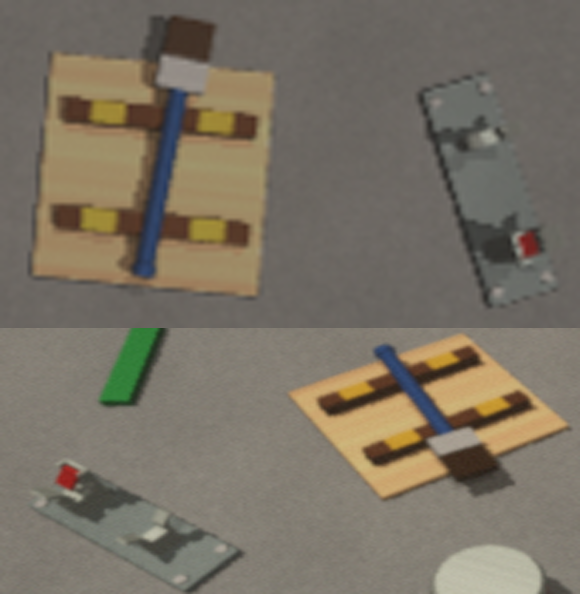

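The crop shows the brush across the bearers, bristles at crop (188,40). The holder has its red jaw at crop (528,243) and the open rest at (485,138). Next I measure the holder in both views.

```bash
cat >> h.py <<'E'
def pose():
    s=telemetry.sense();x,y,_,_=s["tool_rot"]
    psi=(np.degrees(np.arctan2(2*x*y,x*x-y*y))-180+180)%360-180
    return s,np.array(s["tcp_pos"])*1000,psi
def plan(*tg,start=None):
    "targets (x,y,z mm, psi deg), each printed relative to the previous one: tool shift mm, turn z deg"
    if start is None:
        s,p,psi=pose();print("t",round(s["t"],1),"tcp",p.round(1),"psi",round(psi,1),"gap",round(s["finger_gap"],3),"F",np.round(s["force"],1))
    else: p,psi=np.array(start[:3],float),start[3]
    for t in tg:
        a=np.radians(psi);d=np.array(t[:3])-p
        ex=np.array([-np.cos(a),-np.sin(a)]);ey=np.array([-np.sin(a),np.cos(a)])
        print(t,"->",np.round([d[:2]@ex,d[:2]@ey,-d[2],-(t[3]-psi)],1).tolist())
        p,psi=np.array(t[:3],float),t[3]
E
python3 - <<'E'
from h import *
for n,roi in(("top",(383,190,432,262)),("scene",(85,265,170,345))):
    d=snapshot(n);im=d["image"];x0,y0,x1,y1=roi
    hs=cv2.cvtColor(im,cv2.COLOR_RGB2HSV)
    bg=hs[y0:y1,x0:x1]
    lab=cv2.cvtColor(im,cv2.COLOR_RGB2LAB).astype(int)[y0:y1,x0:x1]
    med=np.median(lab.reshape(-1,3),axis=0) if n=="x" else lab[0:5].reshape(-1,3).mean(0)
    # grey base is greener/bluer (lower b, a) than the warm bench
    chroma=(lab[:,:,1]-med[1])+(lab[:,:,2]-med[2]);m=(chroma<-4).astype(np.uint8)*255
    m=cv2.morphologyEx(m,cv2.MORPH_CLOSE,np.ones((9,9)));m=cv2.morphologyEx(m,cv2.MORPH_OPEN,np.ones((5,5)))
    k,l,st,c=cv2.connectedComponentsWithStats(m);i=1+st[1:,4].argmax();cn=cv2.findContours((l==i).astype(np.uint8),0,1)[0][0]
    pts=cn[:,0]+[x0,y0];w=ray(d,pts,.012)*1000
    R=cv2.minAreaRect(w.astype(np.float32));print(n,R,st[i])
    pm=np.argwhere(l==i)[:,::-1]+[x0,y0];r=rect(d,pm,.012);print(r[0]*1000,r[1]*1000,r[2:])
    for p in blobs(d,(0,150,80),(6,255,255),roi,3):print("red px",p.mean(0),len(p))
    red=[p.mean(0) for p in blobs(d,(0,150,80),(6,255,255),roi,3)]
plan((471,-82,120,-11.6),(471,-82,25,-11.6))
E
```

```text
top ((468.24609375, -366.5101013183594), (40.4704704284668, 37.72537612915039), 88.22235870361328) [ 19  31  13  12 115]
[ 464.48772869 -364.3575479 ] [ 462.70563838 -364.65132645] (np.float64(59.253454399611826), array([49.80760798, 41.18270252]))
red px [416.625 240.625] 16
scene ((482.4960021972656, -363.2518310546875), (186.81326293945312, 64.47294616699219), 14.335064888000488) [  10   20   68   60 1785]
[ 489.53664715 -362.75943379] [ 482.37649632 -365.55309477] (np.float64(16.23030996483672), array([186.78403963,  65.3367976 ]))
red px [103.52727273 283.12727273] 55
t 0.3 tcp [205.2 590.1 231. ] psi -19.2 gap 1.002 F [-0.1  0.8  0.1]
(471, -82, 120, -11.6) -> [-471.9, -547.5, 111.0, -7.6]
(471, -82, 25, -11.6) -> [0.0, 0.0, 95.0, -0.0]
```

Emit:
move_arm(
  commands="-32 -37 0 0 0 0 1; -64 -73 0 0 0 0 1; -95 -110 0 0 0 0 1; -126 -146 0 0 0 0 1; -157 -183 0 0 0 0 1",
)

```text
t: 0.92
tcp_pos: [0.294, 0.3646, 0.2315]
tool_rot: [0.166, 0.986, 0.0, 0.0]
force: [0.1, -0.0, -0.6]
finger_gap: 0.995
gripper_force: 0.0
```

Emit:
move_arm(
  commands="-32 -37 0 0 0 0 1; -64 -73 0 0 0 0 1; -95 -110 0 0 0 0 1; -126 -146 0 0 0 0 1; -157 -183 0 0 0 0 1",
)

```text
t: 1.55
tcp_pos: [0.3823, 0.14, 0.2316]
tool_rot: [0.167, 0.986, 0.0, 0.001]
force: [0.8, -0.6, 0.0]
finger_gap: 0.998
gripper_force: 0.0
```

Emit:
move_arm(
  commands="-40 -45 20 0 0 0 0.5; -80 -90 40 0 0 -4 0.5; -120 -135 60 0 0 -7.6 0.5; -158 -181 80 0 0 -7.6 0.5; -158 -181 80 0 0 -7.6 0.5",
)

```text
t: 2.17
tcp_pos: [0.4732, -0.0854, 0.1502]
tool_rot: [0.104, 0.995, -0.0, 0.001]
force: [-0.4, 0.1, -0.2]
finger_gap: 0.75
gripper_force: 0.0
```

```bash
python3 - <<'E'
from h import *
T=snapshot("top");S=snapshot("scene")
a=cv2.resize(T["image"][194:260,384:430],None,fx=8.5,fy=8.5,interpolation=cv2.INTER_CUBIC)
b=cv2.resize(S["image"][268:346,84:168],None,fx=4.8,fy=4.8*1.5,interpolation=cv2.INTER_CUBIC)[:561]
print(a.shape,b.shape);cv2.imwrite("pics/crop2.png",np.hstack([a[:561],b])[:,:,::-1])
plan((471,-82,120,-11.6))
E
```

```text
(561, 391, 3) (561, 403, 3)
t 2.3 tcp [471.  -81.9 150.9] psi -11.7 gap 0.748 F [-0.1 -0.   0.4]
(471, -82, 120, -11.6) -> [-0.0, -0.1, 30.9, -0.1]
```

View pics/crop2.png

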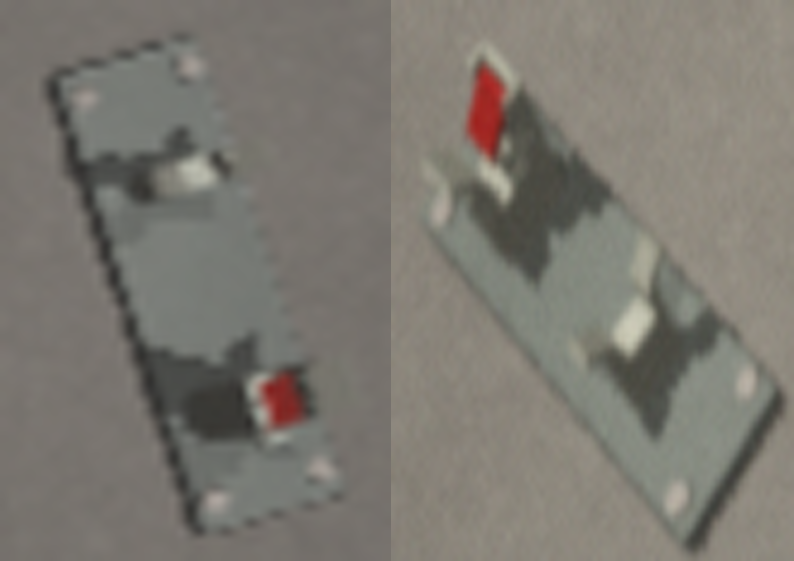

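```bash
python3 - <<'E'
from h import *
T=snapshot("top");S=snapshot("scene")
t=lambda x,y:(383.5+(x+.5)/8.5,193.5+(y+.5)/8.5)
s=lambda x,y:(83.5+(x-391+.5)/4.8,267.5+(y+.5)/7.2)
a=ray(T,[t(86,97),t(192,66),t(322,468),t(214,500)],.0125)*1000
b=ray(S,[s(441,205),s(746,381),s(677,497)],.0125)*1000
print(a.round(1).tolist(),a.mean(0));print(b.round(1).tolist(),(b[0]+b[1])/2)
ang=lambda v:np.degrees(np.arctan2(v[1],v[0]))
print(ang(a[0]-a[3]),ang(a[1]-a[2]),ang(a[0]-a[1])-90,"scene",ang(b[2]-b[0]),ang(b[1]-b[2])-90)
print("rest floor T",ray(T,[t(188,175)],.044)*1000,"S",ray(S,[s(632,327)],.044)*1000)
E
```

```text
[[541.6, -320.2], [554.1, -362.9], [394.4, -409.0], [381.8, -366.0]] [ 467.9667991  -364.50449816]
[[394.5, -410.4], [542.9, -321.8], [555.8, -363.7]] [ 468.66707316 -366.10362735]
16.002994299066465 16.120185656799162 16.38800648779504 scene 16.14524090313751 17.189267317167577
rest floor T [[ 507.12919263 -349.76666581]] S [[ 510.6400775  -354.25940621]]
```

Emit:
move_arm(
  commands="0 0 40 0 0 0 0.3; 0 0 80 0 0 0 0.1; 0 0 110 0 0 0 0.1; 0 0 126 0 0 0 0.1; 0 0 126 0 0 0 0.1",
)

```text
t: 3.0
tcp_pos: [0.4705, -0.0796, 0.0251]
tool_rot: [0.1, 0.995, 0.0, -0.001]
force: [-0.1, -0.6, 0.0]
finger_gap: 0.552
gripper_force: 0.0
```

Emit:
move_arm(
  commands="0 0 0 0 0 0 -1; 0 0 0 0 0 0 -1; 0 0 0 0 0 0 -1; 0 0 0 0 0 0 -1; 0 0 0 0 0 0 -1",
  grip_force=80,
)

```text
t: 3.62
tcp_pos: [0.472, -0.0813, 0.0266]
tool_rot: [0.101, 0.995, -0.0, 0.001]
force: [0.6, 2.2, 6.5]
finger_gap: 0.157
gripper_force: 78.0
```

```bash
python3 - <<'E'
from h import *
plan((471.5,-81.5,150,-11.6),(457,-368.5,150,16.2),(457,-368.5,130,16.2))
E
```

```text
t 3.6 tcp [472.  -81.3  26.6] psi -11.6 gap 0.157 F [0.6 2.2 6.5]
(471.5, -81.5, 150, -11.6) -> [0.4, -0.3, -123.4, 0.0]
(457, -368.5, 150, 16.2) -> [-43.5, -284.1, -0.0, -27.8]
(457, -368.5, 130, 16.2) -> [0.0, 0.0, 20.0, -0.0]
```

Emit:
move_arm(
  commands="0 0 -10 0 0 0 -1; 0 0 -40 0 0 0 -1; 0 0 -80 0 0 0 -1; 0 0 -125 0 0 0 -1; 0 0 -125 0 0 0 -1",
)

```text
t: 4.25
tcp_pos: [0.4736, -0.0824, 0.1539]
tool_rot: [0.101, 0.995, -0.001, 0.004]
force: [0.3, -0.9, -0.2]
finger_gap: 0.153
gripper_force: 78.0
```

Emit:
move_arm(
  commands="-8 -50 0 0 0 -5 -1; -17 -110 0 0 0 -10 -1; -26 -170 0 0 0 -16 -1; -35 -230 0 0 0 -22 -1; -43 -284 0 0 0 -27.8 -1",
)

```text
t: 4.88
tcp_pos: [0.4554, -0.3701, 0.1494]
tool_rot: [-0.142, 0.99, 0.001, -0.0]
force: [0.3, 0.2, -0.0]
finger_gap: 0.159
gripper_force: 78.0
```

Emit:
move_arm(
  commands="0 0 0 0 0 0 -1; 0 0 0 0 0 0 -1; 0 0 0 0 0 0 -1; 0 0 0 0 0 0 -1; 0 0 0 0 0 0 -1",
)

```text
t: 5.5
tcp_pos: [0.4567, -0.3674, 0.1505]
tool_rot: [-0.142, 0.99, 0.0, -0.0]
force: [0.2, 0.3, -0.1]
finger_gap: 0.161
gripper_force: 78.1
```

```bash
python3 - <<'E'
from h import *
T=snapshot("top");S=snapshot("scene")
plan((457,-368.5,150,16.2))
u=np.array([np.cos(np.radians(16.2)),np.sin(np.radians(16.2))])
s,p,psi=pose();o=p[:2]+11.7*u
for n,d in(("T",T),("S",S)):
    for x in(-92,65,125):
        q=proj(d,np.r_[o+x*u,p[2]+19]/1000);print(n,x,q.round(1))
a=cv2.resize(T["image"][180:270,380:450],None,fx=5.5,fy=5.5,interpolation=cv2.INTER_CUBIC)
b=cv2.resize(S["image"][210:330,50:170],None,fx=4.125,fy=4.125,interpolation=cv2.INTER_CUBIC)
print(a.shape,b.shape);cv2.imwrite("pics/crop3.png",np.hstack([a[:495],b[:495,:415]])[:,:,::-1])
E
```

```text
t 5.6 tcp [ 456.7 -367.8  150.5] psi 16.3 gap 0.157 F [-0.1 -0.7 -0.6]
(457, -368.5, 150, 16.2) -> [-0.1, -0.7, 0.5, 0.1]
T -92 [[434.1 252.6]]
T 65 [[417.5 202.2]]
T 125 [[411.3 183.3]]
S -92 [[ 71.9 252.4]]
S 65 [[122.7 292.2]]
S 125 [[144.2 309. ]]
(495, 385, 3) (495, 495, 3)
```

View pics/crop3.png

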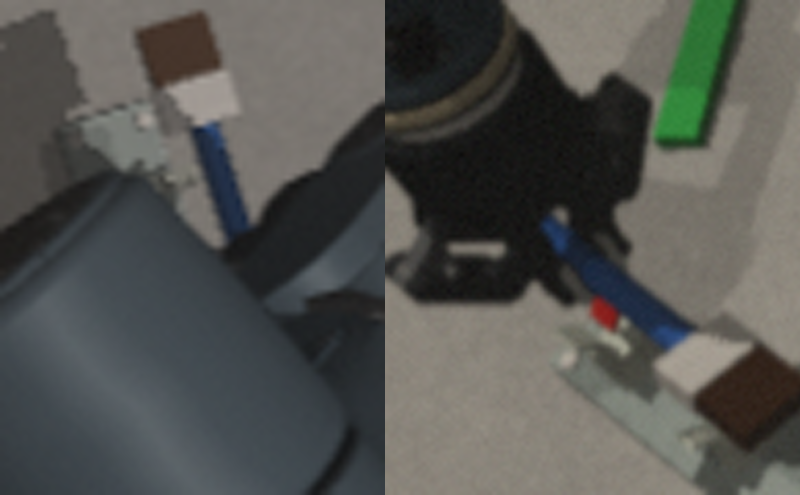

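Emit:
move_arm(
  commands="0 -0.5 30 0 0 0 -1; 0 -0.5 55 0 0 0 -1; 0 -0.5 75 0 0 0 -1; 0 -0.5 86 0 0 0 -1; 0 -0.5 86 0 0 0 -1",
  grip_force=120,
)

```text
t: 6.22
tcp_pos: [0.4573, -0.3699, 0.0643]
tool_rot: [-0.141, 0.99, -0.001, 0.0]
force: [1.0, -0.9, -0.5]
finger_gap: 0.145
gripper_force: 120.6
```

Emit:
move_arm(
  commands="0 0 4 0 0 0 -1; 0 0 8 0 0 0 -1; 0 0 12 0 0 0 -1; 0 0 16 0 0 0 -1; 0 0 19 0 0 0 -1",
)

```text
t: 6.85
tcp_pos: [0.4564, -0.3689, 0.0447]
tool_rot: [-0.141, 0.99, -0.0, -0.0]
force: [2.4, -3.4, -1.0]
finger_gap: 0.145
gripper_force: 120.9
```

Emit:
move_arm(
  commands="0 0 3 0 0 0 -1; 0 0 6 0 0 0 -1; 0 0 9 0 0 0 -1; 0 0 11 0 0 0 -1; 0 0 12 0 0 0 -1",
)

```text
t: 7.48
tcp_pos: [0.4593, -0.369, 0.0373]
tool_rot: [-0.141, 0.99, -0.002, 0.002]
force: [2.1, 3.9, 28.4]
finger_gap: 0.142
gripper_force: 120.4
```

```bash
python3 - <<'E'
from h import *
T=snapshot("top");S=snapshot("scene");plan((457,-368.5,33,16.2))
u=np.array([np.cos(np.radians(16.2)),np.sin(np.radians(16.2))])
for x in(-92,65,125):
    q=np.r_[np.array([468.3,-365.2])+x*u,52]/1000;print(x,proj(T,q).round(1),proj(S,q).round(1))
a=cv2.resize(T["image"][180:270,380:450],None,fx=5.5,fy=5.5,interpolation=cv2.INTER_CUBIC)
b=cv2.resize(S["image"][250:370,70:190],None,fx=4.125,fy=4.125,interpolation=cv2.INTER_CUBIC)
cv2.imwrite("pics/crop4.png",np.hstack([a[:495],b[:495,:415]])[:,:,::-1])
E
```

```text
t 7.6 tcp [ 459.3 -368.9   37.3] psi 16.2 gap 0.143 F [ 3.8  2.7 23.4]
(457, -368.5, 33, 16.2) -> [2.1, 1.1, 4.3, 0.0]
-92 [[420.3 252.8]] [[ 93.2 279.2]]
65 [[405.4 206.8]] [[139.9 316.4]]
125 [[399.8 189.4]] [[159.4 332. ]]
```

View pics/crop4.png

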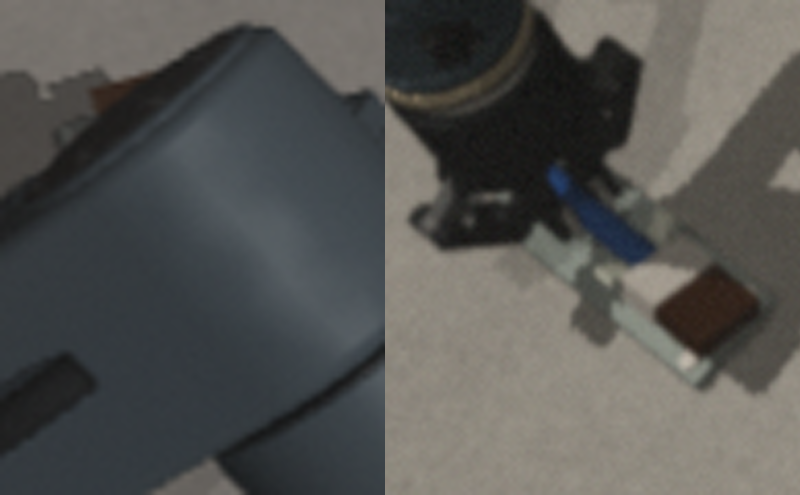

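```bash
python3 - <<'E'
from h import *
from scipy.optimize import least_squares
S=snapshot("scene")
u=np.array([np.cos(np.radians(16.2)),np.sin(np.radians(16.2))]);v=np.array([-u[1],u[0]]);o=np.array([468.3,-365.2])
def inplane(uv):
    f=lambda q:proj(S,np.r_[o+q[0]*u,q[1]]/1000)[0]-uv
    return least_squares(f,[60,52]).x
for n,p in(("blue at ferrule",(640,258)),("tip top mid",(733,300)),("tip low mid",(733,335)),("ferrule near corner",(612,290))):
    uv=np.array([69.5+(p[0]-385+.5)/4.125,249.5+(p[1]+.5)/4.125]);print(n,uv.round(1),inplane(uv).round(1))
# handle top/bottom edge: blue mask, axis line
for p in blobs(S,(100,80,30),(130,255,255),(100,280,145,325),10):
    print(len(p),p.min(0),p.max(0)); 
    for c in range(p[:,0].min(),p[:,0].max()+1,4):
        r=p[p[:,0]==c][:,1];print(c,r.min(),r.max(),inplane(np.array([c,r.mean()])).round(1))
E
```

```text
blue at ferrule [131.4 312.2] [22.6 17.2]
tip top mid [154.  322.3] [132.2 116.2]
tip low mid [154.  330.8] [92.9  9.1]
ferrule near corner [124.7 319.9] [-114.9 -226. ]
186 [109 290] [134 313]
109 291 293 [-38.5  48.4]
113 291 298 [-19.9  57.9]
117 296 302 [-15.4  40. ]
121 299 307 [-7.4 28.7]
125 302 310 [ 7.6 31.6]
129 305 313 [22.2 34.4]
133 309 311 [48.4 64. ]
```

```bash
python3 - <<'E'
from h import *
S=snapshot("scene")
u=np.array([np.cos(np.radians(16.2)),np.sin(np.radians(16.2))]);v=np.array([-u[1],u[0]]);o=np.array([468.3,-365.2])
for z in(.052,.058):
  for n,p in(("junction",(640,258)),("tip",(733,325))):
    uv=np.array([69.5+(p[0]-385+.5)/4.125,249.5+(p[1]+.5)/4.125]);w=ray(S,uv,z)[0]*1000-o;print(z,n,round(w@u,1),round(w@v,1))
  for p in blobs(S,(100,80,30),(130,255,255),(100,280,145,325),10):
    for c in (113,117,121,125,129):
        r=p[p[:,0]==c][:,1];w=ray(S,(c,r.mean()),z)[0]*1000-o;print(c,round(w@u,1),round(w@v,1))
a=S["image"][285:345,90:180];cv2.imwrite("pics/crop5.png",cv2.resize(a,None,fx=8.5,fy=8.5,interpolation=cv2.INTER_CUBIC)[:,:,::-1])
E
```

```text
0.052 junction 42.5 -3.9
0.052 tip 109.8 -1.1
113 -23.8 0.7
117 -7.8 -1.4
121 7.0 -2.7
125 19.8 -2.3
129 32.5 -2.0
0.058 junction 46.0 -4.6
0.058 tip 112.8 -1.8
113 -19.8 -0.0
117 -4.0 -2.1
121 10.7 -3.3
125 23.5 -3.0
129 36.0 -2.7
```

View pics/crop5.png

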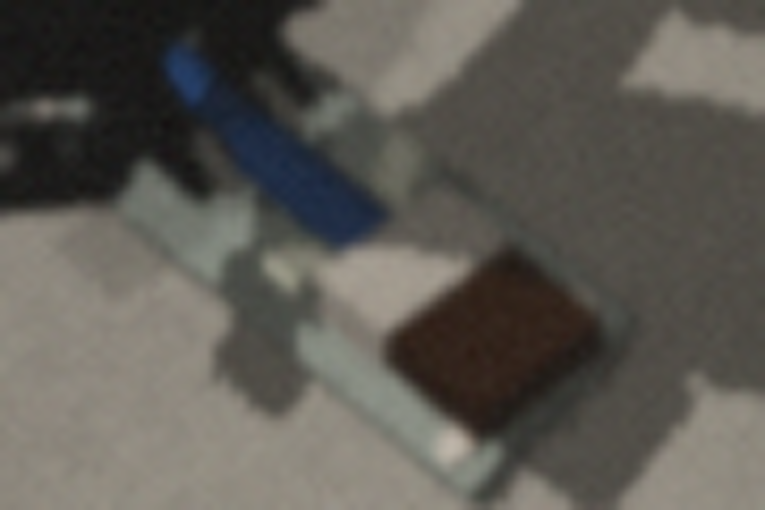

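Emit:
move_arm(
  commands="0 0 0 0 0 0 0; 0 0 0 0 0 0 0; 0 0 0 0 0 0 0; 0 0 0 0 0 0 0; 0 0 -10 0 0 0 0",
)

```text
t: 8.3
tcp_pos: [0.4559, -0.368, 0.0426]
tool_rot: [-0.141, 0.99, 0.001, -0.001]
force: [0.6, -0.4, 0.2]
finger_gap: 0.5
gripper_force: 0.0
```

Emit:
move_arm(
  commands="0 0 -40 0 0 0 0; 0 0 -80 0 0 0 0; 0 0 -120 0 0 0 0; -30 50 -120 0 0 0 0; -60 100 -120 0 0 0 0",
)

```text
t: 8.93
tcp_pos: [0.4868, -0.2557, 0.1648]
tool_rot: [-0.14, 0.99, -0.001, 0.001]
force: [0.1, -1.0, -0.2]
finger_gap: 0.504
gripper_force: 0.0
```

Emit:
move_arm(
  commands="0 50 0 0 0 0 0; 0 100 0 0 0 0 0; 0 150 0 0 0 0 0; 0 200 0 0 0 0 0; 0 200 0 0 0 0 0",
)

```text
t: 9.55
tcp_pos: [0.4278, -0.0606, 0.1637]
tool_rot: [-0.143, 0.99, 0.001, -0.001]
force: [-0.3, -0.8, 0.2]
finger_gap: 0.501
gripper_force: 0.0
```

```bash
python3 - <<'E'
from h import *
T=snapshot("top");S=snapshot("scene");plan((457,-368.5,150,16.2))
a=cv2.resize(T["image"][180:270,380:450],None,fx=5.5,fy=5.5,interpolation=cv2.INTER_CUBIC)
b=cv2.resize(S["image"][262:352,80:170],None,fx=4.6,fy=5.5,interpolation=cv2.INTER_CUBIC)
cv2.imwrite("pics/crop6.png",np.hstack([a[:495],b[:495,:415]])[:,:,::-1])
for n,d,roi in(("T",T,(385,180,440,265)),("S",S,(80,260,170,350))):
  for lo,hi,c in(((100,80,30),(130,255,255),"blue"),((0,150,80),(6,255,255),"red")):
    for p in blobs(d,lo,hi,roi,4):print(n,c,len(p),p.min(0),p.max(0),p.mean(0).round(1),rect(d,p,.052)[1]*1000,rect(d,p,.052)[2:])
E
```

```text
t 9.7 tcp [431.1 -63.9 164. ] psi 16.3 gap 0.498 F [-0.2 -0.8 -0.1]
(457, -368.5, 150, 16.2) -> [60.5, -299.6, 14.0, 0.1]
T blue 108 [406 212] [416 237] [411.1 224.5] [ 471.96617156 -363.62688742] (np.float64(15.384422169624258), array([86.18221341, 14.11487417]))
T blue 58 [416 244] [423 258] [419.6 251.5] [ 385.93076238 -388.33855202] (np.float64(14.581195963301639), array([45.91655174, 14.65446096]))
T red 14 [415 239] [418 243] [416.6 240.6] [ 419.66202571 -380.28086335] (np.float64(19.0275694976157), array([13.22171475,  9.68111737]))
S blue 358 [ 87 274] [134 313] [111.2 294.7] [ 436.28454671 -376.20013753] (np.float64(15.943629947116364), array([154.26148444,  15.89184195]))
S red 50 [101 278] [106 288] [103.7 282.8] [ 404.31019431 -376.09305469] (np.float64(-15.77583109541365), array([28.88426736, 12.25152706]))
```

View pics/crop6.png

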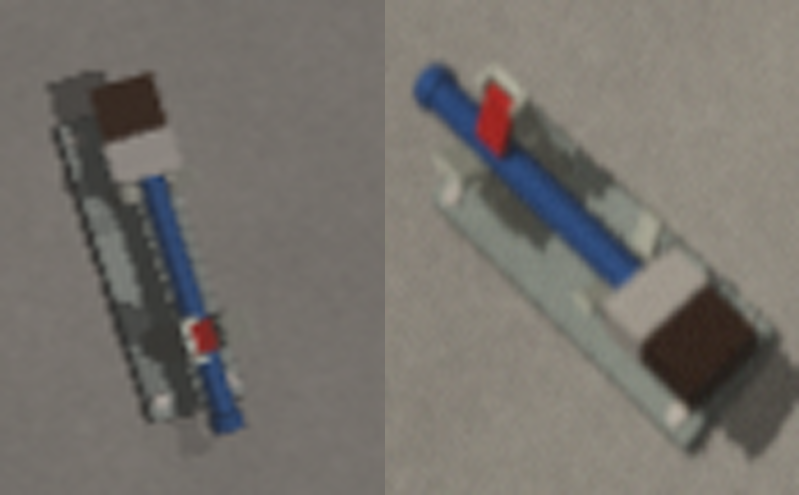

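The picture shows the brush home. The red jaw lies over the handle (scene crop (495,120)), the handle sits in the rest, and the bristles are beyond it (crop (700,345)). Now the slats. I keep dead reckoning of the commanded pose, because the readings are noisy.

```bash
cat >> h.py <<'E'
import os
C=np.array([480.45,-80.6]);YAW=-5.5
def dr(log=()):
    "commanded pose: start plus the last rows of all moves made (x y z turn)"
    with open("log.txt","a") as f: f.writelines(" ".join(map(str,r))+"\n" for r in log)
    p,psi=np.array([205.,590,231]),-19.2
    for r in np.loadtxt("log.txt",ndmin=2):
        a=np.radians(psi);p[:2]+=r[0]*np.array([-np.cos(a),-np.sin(a)])+r[1]*np.array([-np.sin(a),np.cos(a)]);p[2]-=r[2];psi-=r[3]
    return (*p,psi)
def slats(z=.022,show=True):
    T=snapshot("top");o=[]
    for p in blobs(T,(3,100,60),(18,255,255),(175,160,262,268),60):
        r=rect(T,p,z);o.append((*(r[1]*1000).round(1),round(r[2],1)))
        if show:print("slat",o[-1],r[3].round())
    return T,o
def place(k,side):
    "tower place: layer k 1..4, side -1/+1 -> x,y,psi"
    a=np.radians(YAW);X=np.array([np.cos(a),np.sin(a)]);Y=np.array([-X[1],X[0]])
    return (*(C+45*side*(Y if k%2 else X)),YAW if k%2 else YAW-90)
def cycle(sl,k,side,start,zp=12,h=130):
    x,y,a=sl;X,Y,b=place(k,side);zd=zp+30+16*(k-1);s=np.array(start)
    up=np.array([x,y,h,a]);m=(s+up)/2;m[2]=h;pu=np.array([x,y,zp,a]);ab=np.array([X,Y,h,b]);m2=(up+ab)/2
    L=[m,up,pu,up,m2,ab,(X,Y,zd,b),(X,Y,h,b)]
    plan(*[tuple(np.round(t,1).tolist()) for t in L],start=start)
E
python3 - <<'E'
from h import *
L=[(-157,-183,0,0)]*2+[(-158,-181,80,-7.6),(0,0,126,0),(0,0,-125,0),(-43,-284,0,-27.8),(0,-.5,86,0),(0,0,19,0),(0,0,12,0),(0,0,-10,0),(-60,100,-120,0),(0,200,0,0)]
st=dr(L);print(np.round(st,1));plan()
T,o=slats();s=min(o,key=lambda q:np.hypot(q[0]-434,q[1]-175));cycle(s,1,1,st)
E
```

```text
[429.9 -64.3 163.   16.2]
t 9.7 tcp [431.1 -63.9 164. ] psi 16.3 gap 0.498 F [-0.2 -0.8 -0.1]
slat (np.float64(597.3), np.float64(310.5), np.float64(2.5)) [137.  27.]
slat (np.float64(594.1), np.float64(242.4), np.float64(5.1)) [138.  26.]
slat (np.float64(597.7), np.float64(181.4), np.float64(5.0)) [138.  26.]
slat (np.float64(590.1), np.float64(373.9), np.float64(-0.7)) [137.  27.]
slat (np.float64(430.2), np.float64(305.6), np.float64(3.0)) [138.  26.]
slat (np.float64(433.8), np.float64(174.5), np.float64(2.9)) [138.  26.]
slat (np.float64(426.7), np.float64(372.8), np.float64(3.3)) [138.  27.]
slat (np.float64(427.7), np.float64(245.6), np.float64(4.5)) [137.  26.]
(431.9, 55.1, 130.0, 9.6) -> [-35.2, 114.1, 33.0, 6.6]
(433.8, 174.5, 130.0, 2.9) -> [-21.8, 117.4, -0.0, 6.7]
(433.8, 174.5, 12.0, 2.9) -> [0.0, 0.0, 118.0, -0.0]
(433.8, 174.5, 130.0, 2.9) -> [0.0, 0.0, -118.0, -0.0]
(459.3, 69.3, 130.0, -1.3) -> [-20.1, -106.4, -0.0, 4.2]
(484.8, -35.8, 130.0, -5.5) -> [-27.9, -104.5, -0.0, 4.2]
(484.8, -35.8, 42.0, -5.5) -> [0.0, 0.0, 88.0, -0.0]
(484.8, -35.8, 130.0, -5.5) -> [0.0, 0.0, -88.0, -0.0]
```

Emit:
move_arm(
  commands="-7 23 8 0 0 1.5 0.18; -14 46 16 0 0 3 0.18; -21 69 24 0 0 4.5 0.18; -28 92 33 0 0 6.6 0.18; -35 114 33 0 0 6.6 0.18",
)

```text
t: 10.32
tcp_pos: [0.4333, 0.0547, 0.1298]
tool_rot: [-0.083, 0.997, -0.0, 0.0]
force: [-0.2, 0.3, -0.6]
finger_gap: 0.587
gripper_force: 0.0
```

Emit:
move_arm(
  commands="-5 30 0 0 0 3 0.18; -11 60 0 0 0 5 0.18; -17 90 0 0 0 6.7 0.18; -22 117 0 0 0 6.7 0.18; -22 117 0 0 0 6.7 0.18",
)

```text
t: 10.95
tcp_pos: [0.436, 0.1747, 0.1304]
tool_rot: [-0.026, 1.0, 0.0, 0.001]
force: [-0.3, -0.5, 0.3]
finger_gap: 0.593
gripper_force: 0.0
```

Emit:
move_arm(
  commands="0 0 35 0 0 0 0.18; 0 0 70 0 0 0 0.18; 0 0 100 0 0 0 0.18; 0 0 114 0 0 0 0.18; 0 0 118 0 0 0 0.18",
)

```text
t: 11.58
tcp_pos: [0.4348, 0.1734, 0.0117]
tool_rot: [-0.025, 1.0, -0.0, -0.0]
force: [1.0, 0.1, 0.6]
finger_gap: 0.59
gripper_force: 0.0
```

Emit:
move_arm(
  commands="0 0 0 0 0 0 -1; 0 0 0 0 0 0 -1; 0 0 0 0 0 0 -1; 0 0 0 0 0 0 -1; 0 0 0 0 0 0 -1",
  grip_force=60,
)

```text
t: 12.2
tcp_pos: [0.435, 0.1744, 0.0133]
tool_rot: [-0.026, 1.0, 0.0, 0.001]
force: [0.5, -0.4, 7.0]
finger_gap: 0.305
gripper_force: 59.8
```

Emit:
move_arm(
  commands="0 0 -10 0 0 0 -1; 0 0 -40 0 0 0 -1; 0 0 -80 0 0 0 -1; 0 0 -118 0 0 0 -1; 0 0 -118 0 0 0 -1",
)

```text
t: 12.82
tcp_pos: [0.4361, 0.1748, 0.1333]
tool_rot: [-0.026, 1.0, 0.0, 0.003]
force: [-0.4, -0.4, -0.5]
finger_gap: 0.304
gripper_force: 59.1
```

```bash
python3 - <<'E'
from h import *
st=dr([(-35,114,33,6.6),(-22,117,0,6.7),(0,0,118,0),(0,0,-118,0)]);print(np.round(st,1));plan()
S=snapshot("scene");q=proj(S,np.array([st[0],st[1],132])/1000)[0].astype(int);print(q)
cv2.imwrite("pics/g1.png",cv2.resize(S["image"][q[1]-50:q[1]+50,q[0]-60:q[0]+60],None,fx=5,fy=5,interpolation=cv2.INTER_CUBIC)[:,:,::-1])
E
```

```text
[433.9 174.  130.    2.9]
t 12.8 tcp [436.1 174.8 133.3] psi 2.9 gap 0.304 F [-0.4 -0.4 -0.5]
[294 158]
```

View pics/g1.png

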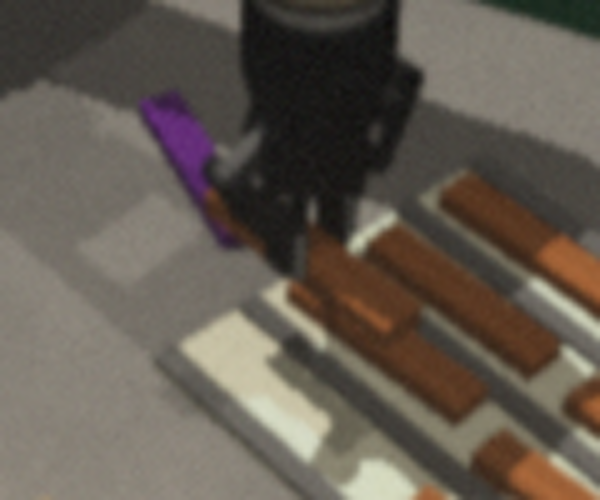

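The slat is held level in the gripper (scene crop (320,270)). Placing it.

Emit:
move_arm(
  commands="-5 -25 0 0 0 1 -1; -9 -50 0 0 0 2 -1; -13 -75 0 0 0 3 -1; -17 -95 0 0 0 4.2 -1; -20 -106 0 0 0 4.2 -1",
)

```text
t: 13.5
tcp_pos: [0.459, 0.0687, 0.1293]
tool_rot: [0.012, 1.0, 0.0, -0.001]
force: [-0.6, -0.7, -0.3]
finger_gap: 0.303
gripper_force: 59.1
```

Emit:
move_arm(
  commands="-8 -30 0 0 0 1 -1; -16 -60 0 0 0 2 -1; -23 -88 0 0 0 4.2 -1; -28 -104 0 0 0 4.2 -1; -28 -104 0 0 0 4.2 -1",
)

```text
t: 14.12
tcp_pos: [0.4856, -0.0356, 0.1299]
tool_rot: [0.048, 0.999, 0.0, -0.0]
force: [-0.4, 0.1, -1.1]
finger_gap: 0.305
gripper_force: 59.2
```

Emit:
move_arm(
  commands="0 0 30 0 0 0 -1; 0 0 60 0 0 0 -1; 0 0 78 0 0 0 -1; 0 0 85 0 0 0 -1; 0 0 87.5 0 0 0 -1",
)

```text
t: 14.75
tcp_pos: [0.4845, -0.034, 0.0432]
tool_rot: [0.047, 0.999, 0.0, -0.001]
force: [-2.9, 2.5, 18.9]
finger_gap: 0.306
gripper_force: 61.3
```

Emit:
move_arm(
  commands="0 0 0 0 0 0 -1; 0 0 0 0 0 0 0.18; 0 0 0 0 0 0 0.18; 0 0 0 0 0 0 0.18; 0 0 -10 0 0 0 0.18",
)

```text
t: 15.38
tcp_pos: [0.4849, -0.035, 0.0527]
tool_rot: [0.048, 0.999, 0.0, -0.001]
force: [-0.3, -0.1, -0.2]
finger_gap: 0.594
gripper_force: 0.0
```

Emit:
move_arm(
  commands="0 0 -30 0 0 0 0.18; 0 0 -77.5 0 0 0 0.18; 0 50 -77.5 0 0 0 0.18; 0 100 -77.5 0 0 0 0.18; 0 100 -77.5 0 0 0 0.18",
)

```text
t: 16.0
tcp_pos: [0.4947, 0.0671, 0.1311]
tool_rot: [0.045, 0.999, 0.0, 0.0]
force: [0.5, -0.6, -0.5]
finger_gap: 0.589
gripper_force: 0.0
```

```bash
cat >> h.py <<'E'
def tower(T,k,roi=(290,190,360,258)):
    for p in blobs(T,(3,110,60),(16,255,255),roi,40):
        r=rect(T,p,.036+.016*k);a=np.radians(YAW);d=r[1]*1000-C
        print("tower layer",k,"board xy",np.round([d@[np.cos(a),np.sin(a)],d@[-np.sin(a),np.cos(a)]],1),"ang",round(r[2]-YAW,1),r[3].round())
def near(o,x,y): return min(o,key=lambda q:np.hypot(q[0]-x,q[1]-y))
E
python3 - <<'E'
from h import *
st=dr([(-20,-106,0,4.2),(-28,-104,0,4.2),(0,0,87.5,0),(0,0,-10,0),(0,100,-77.5,0)]);print(np.round(st,1));plan()
T,o=slats();tower(T,1);cycle(near(o,428,246),1,-1,st)
E
```

```text
[494.5  64.1 130.   -5.5]
t 16.0 tcp [494.7  67.1 131.1] psi -5.2 gap 0.589 F [ 0.5 -0.6 -0.5]
slat (np.float64(597.3), np.float64(310.5), np.float64(2.5)) [137.  27.]
slat (np.float64(594.1), np.float64(242.7), np.float64(5.1)) [138.  27.]
slat (np.float64(597.7), np.float64(181.1), np.float64(5.4)) [138.  26.]
slat (np.float64(590.1), np.float64(373.9), np.float64(-0.7)) [137.  27.]
slat (np.float64(430.2), np.float64(296.5), np.float64(1.0)) [137.  23.]
slat (np.float64(426.4), np.float64(372.8), np.float64(3.1)) [137.  28.]
slat (np.float64(427.7), np.float64(245.7), np.float64(4.5)) [137.  26.]
tower layer 1 board xy [ 0.2 16.2] ang 3.1 [139.  91.]
(461.1, 154.9, 130.0, -0.5) -> [41.9, 87.2, -0.0, -5.0]
(427.7, 245.7, 130.0, 4.5) -> [34.2, 90.5, -0.0, -5.0]
(427.7, 245.7, 12.0, 4.5) -> [0.0, 0.0, 118.0, -0.0]
(427.7, 245.7, 130.0, 4.5) -> [0.0, 0.0, -118.0, -0.0]
(451.9, 60.2, 130.0, -0.5) -> [-9.6, -186.8, -0.0, 5.0]
(476.1, -125.4, 130.0, -5.5) -> [-25.8, -185.4, -0.0, 5.0]
(476.1, -125.4, 42.0, -5.5) -> [0.0, 0.0, 88.0, -0.0]
(476.1, -125.4, 130.0, -5.5) -> [0.0, 0.0, -88.0, -0.0]
```

```bash
python3 - <<'E'
from h import *
T=snapshot("top")
cv2.imwrite("pics/t2.png",cv2.resize(T["image"][155:275,170:365],None,fx=4,fy=4,interpolation=cv2.INTER_CUBIC)[:,:,::-1])
hs=cv2.cvtColor(T["image"],cv2.COLOR_RGB2HSV);print("slat",hs[190,188],hs[240,247],"board",hs[200,330],hs[222,330],[hs[224,c].tolist() for c in range(298,352,4)])
E
```

```text
slat [ 12 144 142] [ 23  36 120] board [ 17  98 174] [ 21  89 174] [[15, 14, 36], [103, 29, 62], [11, 101, 96], [12, 147, 149], [17, 105, 163], [19, 91, 174], [20, 91, 174], [20, 91, 173], [20, 91, 174], [20, 90, 175], [20, 91, 174], [21, 88, 174], [21, 87, 175], [23, 84, 174]]
```

View pics/t2.png

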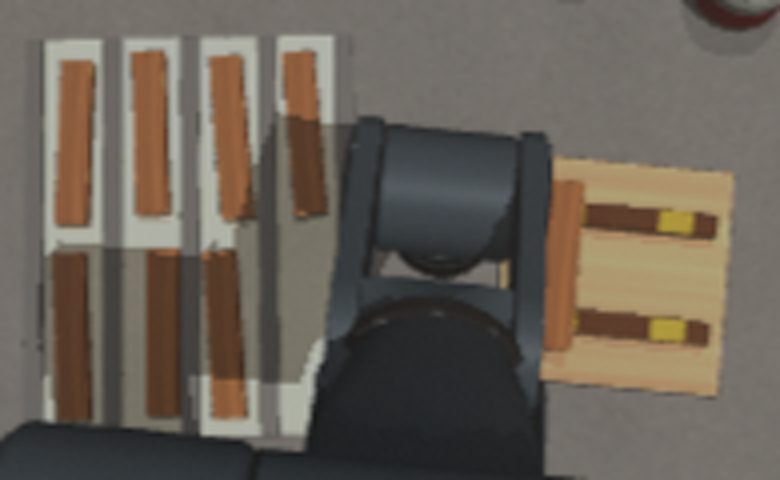

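The top crop shows the first slat well on the left marks (565,265). One near-row slat (163,335) was knocked sideways against its strip but still lies flat. I carry on with the second slat, gripping with a narrower opening.

Emit:
move_arm(
  commands="8 18 0 0 0 -1 -0.04; 17 36 0 0 0 -2 -0.04; 25 54 0 0 0 -3.5 -0.04; 34 72 0 0 0 -5 -0.04; 42 87 0 0 0 -5 -0.04",
)

```text
t: 16.73
tcp_pos: [0.4606, 0.1555, 0.1302]
tool_rot: [0.005, 1.0, 0.0, -0.0]
force: [-0.3, 0.1, -0.9]
finger_gap: 0.482
gripper_force: 0.0
```

Emit:
move_arm(
  commands="9 24 0 0 0 -2 -0.04; 18 48 0 0 0 -4 -0.04; 27 72 0 0 0 -5 -0.04; 34 90.5 0 0 0 -5 -0.04; 34 90.5 0 0 0 -5 -0.04",
)

```text
t: 17.35
tcp_pos: [0.4274, 0.2465, 0.1302]
tool_rot: [-0.04, 0.999, -0.0, -0.0]
force: [-0.0, 0.8, -0.0]
finger_gap: 0.482
gripper_force: 0.0
```

Emit:
move_arm(
  commands="0 0 35 0 0 0 -0.04; 0 0 70 0 0 0 -0.04; 0 0 100 0 0 0 -0.04; 0 0 114 0 0 0 -0.04; 0 0 118 0 0 0 -0.04",
)

```text
t: 17.98
tcp_pos: [0.4282, 0.2453, 0.0118]
tool_rot: [-0.039, 0.999, -0.0, -0.001]
force: [-0.5, 0.1, 0.4]
finger_gap: 0.478
gripper_force: 0.0
```

Emit:
move_arm(
  commands="0 0 0 0 0 0 -1; 0 0 0 0 0 0 -1; 0 0 0 0 0 0 -1; 0 0 0 0 0 0 -1; 0 0 0 0 0 0 -1",
)

```text
t: 18.6
tcp_pos: [0.4286, 0.246, 0.0128]
tool_rot: [-0.039, 0.999, 0.0, 0.001]
force: [-0.4, -0.1, 4.8]
finger_gap: 0.311
gripper_force: 60.1
```

Emit:
move_arm(
  commands="0 0 -10 0 0 0 -1; 0 0 -40 0 0 0 -1; 0 0 -80 0 0 0 -1; 0 0 -118 0 0 0 -1; 0 0 -118 0 0 0 -1",
)

```text
t: 19.23
tcp_pos: [0.43, 0.2465, 0.1332]
tool_rot: [-0.04, 0.999, 0.001, 0.003]
force: [0.8, 0.1, -0.5]
finger_gap: 0.308
gripper_force: 59.5
```

Emit:
move_arm(
  commands="-2 -37 0 0 0 1 -1; -4 -75 0 0 0 2 -1; -6 -112 0 0 0 3 -1; -8 -150 0 0 0 4 -1; -9.5 -187 0 0 0 5 -1",
)

```text
t: 19.85
tcp_pos: [0.4517, 0.059, 0.1295]
tool_rot: [0.005, 1.0, 0.0, -0.001]
force: [0.3, -0.2, -0.9]
finger_gap: 0.307
gripper_force: 59.5
```

Emit:
move_arm(
  commands="-7 -50 0 0 0 1 -1; -14 -100 0 0 0 3 -1; -21 -150 0 0 0 5 -1; -26 -185.5 0 0 0 5 -1; -26 -185.5 0 0 0 5 -1",
)

```text
t: 20.48
tcp_pos: [0.4772, -0.1281, 0.1295]
tool_rot: [0.05, 0.999, -0.0, 0.0]
force: [0.0, 0.8, -0.6]
finger_gap: 0.311
gripper_force: 59.5
```

Emit:
move_arm(
  commands="0 0 30 0 0 0 -1; 0 0 60 0 0 0 -1; 0 0 78 0 0 0 -1; 0 0 84 0 0 0 -1; 0 0 86 0 0 0 -1",
)

```text
t: 21.1
tcp_pos: [0.4764, -0.1247, 0.044]
tool_rot: [0.047, 0.999, 0.0, -0.001]
force: [-0.8, 0.1, 0.2]
finger_gap: 0.304
gripper_force: 59.5
```

Emit:
move_arm(
  commands="0 0 0 0 0 0 -1; 0 0 0 0 0 0 0.18; 0 0 0 0 0 0 0.18; 0 0 0 0 0 0 0.18; 0 0 -10 0 0 0 0.18",
)

```text
t: 21.72
tcp_pos: [0.4764, -0.1254, 0.0543]
tool_rot: [0.048, 0.999, 0.0, -0.001]
force: [0.0, -0.0, 0.4]
finger_gap: 0.588
gripper_force: 0.0
```

Emit:
move_arm(
  commands="0 0 -30 0 0 0 0.18; 0 0 -76 0 0 0 0.18; 0 40 -76 0 0 0 0.18; 0 90 -76 0 0 0 0.18; 0 140 -76 0 0 0 0.18",
)

```text
t: 22.35
tcp_pos: [0.4905, 0.0149, 0.1313]
tool_rot: [0.048, 0.999, -0.0, 0.001]
force: [0.1, 0.7, 0.1]
finger_gap: 0.589
gripper_force: 0.0
```

```bash
sed -i 's/(3,110,60),(16,255,255),roi/(3,115,90),(15,255,255),roi/; s/zd=zp+30/zd=zp+32/' h.py
python3 - <<'E'
from h import *
st=dr([(42,87,0,-5),(34,90.5,0,-5),(0,0,118,0),(0,0,-118,0),(-9.5,-187,0,5),(-26,-185.5,0,5),(0,0,86,0),(0,0,-10,0),(0,140,-76,0)]);print(np.round(st,1));plan()
T,o=slats();tower(T,1);cycle(near(o,427,373),2,-1,st)
E
```

```text
[489.7  13.4 130.   -5.5]
t 22.4 tcp [490.5  14.9 131.3] psi -5.5 gap 0.589 F [0.1 0.7 0.1]
slat (np.float64(597.3), np.float64(310.5), np.float64(2.5)) [137.  27.]
slat (np.float64(594.1), np.float64(242.7), np.float64(5.1)) [138.  27.]
slat (np.float64(597.7), np.float64(180.8), np.float64(5.2)) [138.  26.]
slat (np.float64(590.1), np.float64(373.9), np.float64(-0.7)) [137.  27.]
slat (np.float64(444.9), np.float64(296.7), np.float64(1.3)) [107.  24.]
slat (np.float64(426.8), np.float64(372.8), np.float64(3.1)) [138.  28.]
tower layer 1 board xy [  0.2 -51.1] ang 0.6 [140.  47.]
(458.3, 193.1, 130.0, -1.2) -> [48.5, 175.8, -0.0, -4.3]
(426.8, 372.8, 130.0, 3.1) -> [35.3, 179.0, -0.0, -4.3]
(426.8, 372.8, 12.0, 3.1) -> [0.0, 0.0, 118.0, -0.0]
(426.8, 372.8, 130.0, 3.1) -> [0.0, 0.0, -118.0, -0.0]
(431.2, 148.3, 130.0, -46.2) -> [7.7, -224.4, -0.0, 49.3]
(435.7, -76.3, 130.0, -95.5) -> [-165.2, -152.2, -0.0, 49.3]
(435.7, -76.3, 60.0, -95.5) -> [0.0, 0.0, 70.0, -0.0]
(435.7, -76.3, 130.0, -95.5) -> [0.0, 0.0, -70.0, -0.0]
```

Emit:
move_arm(
  commands="10 35 0 0 0 -1 -0.04; 20 70 0 0 0 -2 -0.04; 30 105 0 0 0 -3 -0.04; 40 141 0 0 0 -4.3 -0.04; 48.5 176 0 0 0 -4.3 -0.04",
)

```text
t: 23.02
tcp_pos: [0.4585, 0.1946, 0.1309]
tool_rot: [0.01, 1.0, 0.0, 0.0]
force: [0.8, 0.0, -0.6]
finger_gap: 0.478
gripper_force: 0.0
```

Emit:
move_arm(
  commands="9 45 0 0 0 -2 -0.04; 18 90 0 0 0 -3 -0.04; 27 140 0 0 0 -4.3 -0.04; 35 179 0 0 0 -4.3 -0.04; 35 179 0 0 0 -4.3 -0.04",
)

```text
t: 23.65
tcp_pos: [0.427, 0.3757, 0.1309]
tool_rot: [-0.029, 1.0, 0.001, 0.001]
force: [0.5, -0.7, 0.1]
finger_gap: 0.476
gripper_force: 0.0
```

Emit:
move_arm(
  commands="0 0 35 0 0 0 -0.04; 0 0 70 0 0 0 -0.04; 0 0 100 0 0 0 -0.04; 0 0 114 0 0 0 -0.04; 0 0 118 0 0 0 -0.04",
)

```text
t: 24.28
tcp_pos: [0.4275, 0.3725, 0.012]
tool_rot: [-0.027, 1.0, -0.0, -0.0]
force: [0.6, 0.4, 0.7]
finger_gap: 0.48
gripper_force: 0.0
```

Emit:
move_arm(
  commands="0 0 0 0 0 0 -1; 0 0 0 0 0 0 -1; 0 0 0 0 0 0 -1; 0 0 0 0 0 0 -1; 0 0 0 0 0 0 -1",
)

```text
t: 24.9
tcp_pos: [0.4279, 0.3736, 0.0131]
tool_rot: [-0.027, 1.0, 0.0, 0.001]
force: [0.3, 0.3, 5.0]
finger_gap: 0.308
gripper_force: 60.8
```

Emit:
move_arm(
  commands="0 0 -10 0 0 0 -1; 0 0 -40 0 0 0 -1; 0 0 -80 0 0 0 -1; 0 0 -118 0 0 0 -1; 0 0 -118 0 0 0 -1",
)

```text
t: 25.52
tcp_pos: [0.4293, 0.3745, 0.1336]
tool_rot: [-0.027, 1.0, 0.002, 0.003]
force: [-0.2, -0.3, -1.1]
finger_gap: 0.306
gripper_force: 60.1
```

```bash
python3 - <<'E'
from h import *
st=dr([(48.5,176,0,-4.3),(35,179,0,-4.3),(0,0,118,0),(0,0,-118,0)]);print(np.round(st,1));plan()
T=snapshot("top");S=snapshot("scene");tower(T,1)
a=cv2.resize(T["image"][180:265,285:435],None,fx=4,fy=4,interpolation=cv2.INTER_CUBIC)
cv2.imwrite("pics/t3.png",a[:,:,::-1])
E
```

```text
[427.1 373.  130.    3.1]
t 25.5 tcp [429.3 374.5 133.6] psi 3.1 gap 0.306 F [-0.2 -0.3 -1.1]
tower layer 1 board xy [-1.3 47.9] ang 0.1 [140.  31.]
tower layer 1 board xy [  0.2 -51.1] ang 0.6 [140.  47.]
tower layer 1 board xy [45.   2.6] ang 88.3 [47. 14.]
tower layer 1 board xy [-46.4   3.2] ang 91.5 [49. 18.]
```

View pics/t3.png

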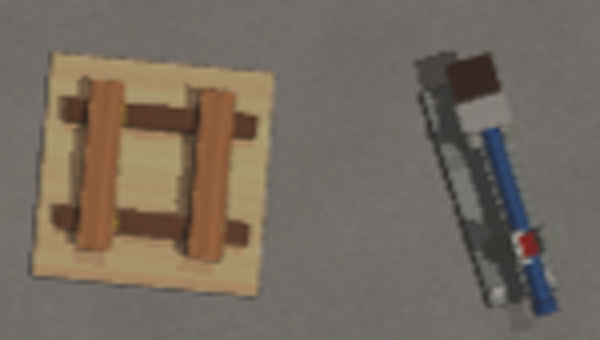

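The picture shows both bottom slats straight on the yellow marks (100,165) and (213,172), with the brush still home. Placing the third slat, which is in the gripper.

Emit:
move_arm(
  commands="2 -45 0 0 0 9.8 -1; 3 -90 0 0 0 19.6 -1; 5 -135 0 0 0 29.5 -1; 6 -180 0 0 0 39.4 -1; 7.5 -224.5 0 0 0 49.3 -1",
)

```text
t: 26.25
tcp_pos: [0.4309, 0.1473, 0.129]
tool_rot: [0.395, 0.919, -0.001, -0.001]
force: [-0.0, -0.3, 0.0]
finger_gap: 0.307
gripper_force: 60.1
```

Emit:
move_arm(
  commands="-35 -32 0 0 0 10 -1; -70 -64 0 0 0 20 -1; -105 -96 0 0 0 30 -1; -138 -127 0 0 0 40 -1; -165 -152 0 0 0 49.3 -1",
)

```text
t: 26.88
tcp_pos: [0.4356, -0.0769, 0.129]
tool_rot: [0.742, 0.67, -0.001, -0.002]
force: [-0.4, 0.4, -0.5]
finger_gap: 0.307
gripper_force: 60.1
```

Emit:
move_arm(
  commands="0 0 0 0 0 0 -1; 0 0 30 0 0 0 -1; 0 0 55 0 0 0 -1; 0 0 66 0 0 0 -1; 0 0 70 0 0 0 -1",
)

```text
t: 27.5
tcp_pos: [0.436, -0.0747, 0.0595]
tool_rot: [0.74, 0.673, -0.0, -0.001]
force: [0.1, 0.5, 0.7]
finger_gap: 0.307
gripper_force: 60.1
```

Emit:
move_arm(
  commands="0 0 0 0 0 0 -1; 0 0 0 0 0 0 0.18; 0 0 0 0 0 0 0.18; 0 0 0 0 0 0 0.18; 0 0 -10 0 0 0 0.18",
)

```text
t: 28.12
tcp_pos: [0.4364, -0.0755, 0.0704]
tool_rot: [0.74, 0.672, -0.0, -0.001]
force: [-0.3, 0.1, 0.4]
finger_gap: 0.591
gripper_force: 0.0
```

Emit:
move_arm(
  commands="0 0 -30 0 0 0 0.18; 0 0 -60 0 0 0 0.18; 50 0 -60 0 0 -10 0.18; 100 0 -60 0 0 -20 0.18; 150 0 -60 0 0 -30 0.18",
)

```text
t: 28.75
tcp_pos: [0.4514, 0.075, 0.1312]
tool_rot: [0.539, 0.842, 0.0, 0.001]
force: [0.2, -0.9, 0.3]
finger_gap: 0.59
gripper_force: 0.0
```

```bash
python3 - <<'E'
from h import *
st=dr([(7.5,-224.5,0,49.3),(-165,-152,0,49.3),(0,0,70,0),(0,0,-10,0),(150,0,-60,-30)]);print(np.round(st,1));plan()
T,o=slats();cycle(near(o,597,181),2,1,st)
E
```

```text
[450.6  73.4 130.  -65.5]
t 28.8 tcp [451.4  75.  131.2] psi -65.2 gap 0.59 F [ 0.2 -0.9  0.3]
slat (np.float64(597.3), np.float64(310.5), np.float64(2.5)) [137.  27.]
slat (np.float64(593.9), np.float64(242.7), np.float64(5.2)) [139.  27.]
slat (np.float64(597.7), np.float64(181.3), np.float64(5.2)) [138.  25.]
slat (np.float64(590.1), np.float64(373.9), np.float64(-0.7)) [137.  27.]
slat (np.float64(430.2), np.float64(296.5), np.float64(1.2)) [137.  24.]
(524.2, 127.3, 130.0, -30.2) -> [18.5, 89.3, -0.0, -35.3]
(597.7, 181.3, 130.0, 5.2) -> [-36.4, 83.6, -0.0, -35.4]
(597.7, 181.3, 12.0, 5.2) -> [0.0, 0.0, 118.0, -0.0]
(597.7, 181.3, 130.0, 5.2) -> [0.0, 0.0, -118.0, -0.0]
(561.5, 48.2, 130.0, -45.2) -> [48.1, -129.3, -0.0, 50.4]
(525.2, -84.9, 130.0, -95.5) -> [-68.9, -119.5, -0.0, 50.3]
(525.2, -84.9, 60.0, -95.5) -> [0.0, 0.0, 70.0, -0.0]
(525.2, -84.9, 130.0, -95.5) -> [0.0, 0.0, -70.0, -0.0]
```

Emit:
move_arm(
  commands="4 20 0 0 0 -8 -0.04; 8 40 0 0 0 -16 -0.04; 12 60 0 0 0 -24 -0.04; 16 78 0 0 0 -32 -0.04; 18.5 89.5 0 0 0 -35.3 -0.04",
)

```text
t: 29.42
tcp_pos: [0.5255, 0.128, 0.131]
tool_rot: [0.259, 0.966, 0.0, 0.0]
force: [-0.9, -0.1, 0.2]
finger_gap: 0.479
gripper_force: 0.0
```

Emit:
move_arm(
  commands="-10 22 0 0 0 -9 -0.04; -20 45 0 0 0 -18 -0.04; -30 70 0 0 0 -27 -0.04; -36.5 83.5 0 0 0 -35.4 -0.04; -36.5 83.5 0 0 0 -35.4 -0.04",
)

```text
t: 30.05
tcp_pos: [0.599, 0.1818, 0.1308]
tool_rot: [-0.045, 0.999, -0.0, 0.001]
force: [-0.8, 0.3, 0.3]
finger_gap: 0.48
gripper_force: 0.0
```

Emit:
move_arm(
  commands="0 0 35 0 0 0 -0.04; 0 0 70 0 0 0 -0.04; 0 0 100 0 0 0 -0.04; 0 0 114 0 0 0 -0.04; 0 0 118 0 0 0 -0.04",
)

```text
t: 30.68
tcp_pos: [0.5977, 0.1811, 0.012]
tool_rot: [-0.045, 0.999, -0.0, -0.001]
force: [-1.9, -0.2, 0.5]
finger_gap: 0.479
gripper_force: 0.0
```

Emit:
move_arm(
  commands="0 0 0 0 0 0 -1; 0 0 0 0 0 0 -1; 0 0 0 0 0 0 -1; 0 0 0 0 0 0 -1; 0 0 0 0 0 0 -1",
)

```text
t: 31.3
tcp_pos: [0.599, 0.1817, 0.0132]
tool_rot: [-0.046, 0.999, 0.0, 0.001]
force: [0.1, 0.4, 5.7]
finger_gap: 0.306
gripper_force: 61.0
```

Emit:
move_arm(
  commands="0 0 -10 0 0 0 -1; 0 0 -40 0 0 0 -1; 0 0 -80 0 0 0 -1; 0 0 -118 0 0 0 -1; 0 0 -118 0 0 0 -1",
)

```text
t: 31.92
tcp_pos: [0.6007, 0.1819, 0.134]
tool_rot: [-0.046, 0.999, 0.0, 0.004]
force: [-0.5, -0.0, -1.2]
finger_gap: 0.304
gripper_force: 60.5
```

Emit:
move_arm(
  commands="10 -26 0 0 0 10 -1; 20 -52 0 0 0 20 -1; 30 -78 0 0 0 30 -1; 40 -104 0 0 0 40.4 -1; 48 -129.5 0 0 0 50.4 -1",
)

```text
t: 32.55
tcp_pos: [0.5608, 0.0475, 0.1291]
tool_rot: [0.387, 0.922, -0.0, -0.001]
force: [0.4, -0.6, -0.3]
finger_gap: 0.303
gripper_force: 60.5
```

Emit:
move_arm(
  commands="-14 -24 0 0 0 10 -1; -28 -48 0 0 0 20 -1; -42 -72 0 0 0 30 -1; -56 -96 0 0 0 40 -1; -69 -119.5 0 0 0 50.3 -1",
)

```text
t: 33.17
tcp_pos: [0.525, -0.0855, 0.1292]
tool_rot: [0.742, 0.67, -0.001, -0.001]
force: [-0.4, -0.0, -0.8]
finger_gap: 0.306
gripper_force: 60.5
```

Emit:
move_arm(
  commands="0 0 0 0 0 0 -1; 0 0 30 0 0 0 -1; 0 0 55 0 0 0 -1; 0 0 66 0 0 0 -1; 0 0 70 0 0 0 -1",
)

```text
t: 33.8
tcp_pos: [0.5259, -0.0843, 0.0596]
tool_rot: [0.74, 0.673, -0.0, -0.001]
force: [-0.5, -0.1, 0.3]
finger_gap: 0.302
gripper_force: 60.5
```

Emit:
move_arm(
  commands="0 0 0 0 0 0 -1; 0 0 0 0 0 0 0.18; 0 0 0 0 0 0 0.18; 0 0 0 0 0 0 0.18; 0 0 -10 0 0 0 0.18",
)

```text
t: 34.42
tcp_pos: [0.5257, -0.0848, 0.0703]
tool_rot: [0.74, 0.672, -0.0, -0.001]
force: [-0.0, -0.4, 0.4]
finger_gap: 0.589
gripper_force: 0.0
```

Emit:
move_arm(
  commands="0 0 -30 0 0 0 0.18; 0 0 -60 0 0 0 0.18; 50 0 -60 0 0 -10 0.18; 100 0 -60 0 0 -20 0.18; 150 0 -60 0 0 -30 0.18",
)

```text
t: 35.05
tcp_pos: [0.5409, 0.0656, 0.1313]
tool_rot: [0.539, 0.842, 0.0, 0.001]
force: [0.9, 1.0, 0.5]
finger_gap: 0.589
gripper_force: 0.0
```

```bash
python3 - <<'E'
from h import *
st=dr([(18.5,89.5,0,-35.3),(-36.5,83.5,0,-35.4),(0,0,118,0),(0,0,-118,0),(48,-129.5,0,50.4),(-69,-119.5,0,50.3),(0,0,70,0),(0,0,-10,0),(150,0,-60,-30)]);print(np.round(st,1));plan()
T,o=slats();cycle(near(o,594,243),3,1,st)
E
```

```text
[540.1  64.  130.  -65.5]
t 35.0 tcp [540.9  65.6 131.3] psi -65.2 gap 0.589 F [0.9 1.  0.5]
slat (np.float64(597.3), np.float64(310.5), np.float64(2.5)) [137.  27.]
slat (np.float64(594.1), np.float64(242.2), np.float64(5.2)) [138.  28.]
slat (np.float64(590.1), np.float64(373.9), np.float64(-0.8)) [137.  27.]
slat (np.float64(446.6), np.float64(296.8), np.float64(1.1)) [104.  23.]
(567.1, 153.1, 130.0, -30.2) -> [69.9, 61.6, -0.0, -35.3]
(594.1, 242.2, 130.0, 5.2) -> [21.5, 90.6, -0.0, -35.4]
(594.1, 242.2, 12.0, 5.2) -> [0.0, 0.0, 118.0, -0.0]
(594.1, 242.2, 130.0, 5.2) -> [0.0, 0.0, -118.0, -0.0]
(539.4, 103.2, 130.0, -0.1) -> [67.1, -133.5, -0.0, 5.3]
(484.8, -35.8, 130.0, -5.5) -> [54.4, -139.1, -0.0, 5.4]
(484.8, -35.8, 76.0, -5.5) -> [0.0, 0.0, 54.0, -0.0]
(484.8, -35.8, 130.0, -5.5) -> [0.0, 0.0, -54.0, -0.0]
```

Emit:
move_arm(
  commands="14 12 0 0 0 -8 -0.04; 28 25 0 0 0 -16 -0.04; 42 37 0 0 0 -24 -0.04; 56 50 0 0 0 -32 -0.04; 70 61.5 0 0 0 -35.3 -0.04",
)

```text
t: 35.72
tcp_pos: [0.5678, 0.1541, 0.1309]
tool_rot: [0.26, 0.966, 0.0, 0.0]
force: [-0.4, -0.1, -0.1]
finger_gap: 0.475
gripper_force: 0.0
```

Emit:
move_arm(
  commands="6 24 0 0 0 -9 -0.04; 12 50 0 0 0 -18 -0.04; 18 75 0 0 0 -27 -0.04; 21.5 90.5 0 0 0 -35.4 -0.04; 21.5 90.5 0 0 0 -35.4 -0.04",
)

```text
t: 36.35
tcp_pos: [0.5945, 0.2437, 0.1305]
tool_rot: [-0.045, 0.999, 0.0, 0.0]
force: [-0.2, 0.3, 0.0]
finger_gap: 0.477
gripper_force: 0.0
```

Emit:
move_arm(
  commands="0 0 35 0 0 0 -0.04; 0 0 70 0 0 0 -0.04; 0 0 100 0 0 0 -0.04; 0 0 114 0 0 0 -0.04; 0 0 118 0 0 0 -0.04",
)

```text
t: 36.98
tcp_pos: [0.594, 0.242, 0.0118]
tool_rot: [-0.045, 0.999, -0.0, -0.001]
force: [0.4, -0.8, 0.7]
finger_gap: 0.477
gripper_force: 0.0
```

Emit:
move_arm(
  commands="0 0 0 0 0 0 -1; 0 0 0 0 0 0 -1; 0 0 0 0 0 0 -1; 0 0 0 0 0 0 -1; 0 0 0 0 0 0 -1",
)

```text
t: 37.6
tcp_pos: [0.5949, 0.2428, 0.0131]
tool_rot: [-0.045, 0.999, 0.0, 0.001]
force: [-0.6, -0.3, 4.6]
finger_gap: 0.303
gripper_force: 61.2
```

Emit:
move_arm(
  commands="0 0 -10 0 0 0 -1; 0 0 -40 0 0 0 -1; 0 0 -80 0 0 0 -1; 0 0 -118 0 0 0 -1; 0 0 -118 0 0 0 -1",
)

```text
t: 38.22
tcp_pos: [0.5968, 0.2432, 0.1342]
tool_rot: [-0.046, 0.999, 0.001, 0.004]
force: [0.4, -0.0, 0.0]
finger_gap: 0.308
gripper_force: 60.7
```

Emit:
move_arm(
  commands="14 -27 0 0 0 1 -1; 28 -54 0 0 0 2 -1; 42 -81 0 0 0 3 -1; 56 -108 0 0 0 5.3 -1; 67 -133.5 0 0 0 5.3 -1",
)

```text
t: 38.85
tcp_pos: [0.5381, 0.1027, 0.1292]
tool_rot: [0.001, 1.0, -0.0, -0.001]
force: [0.1, 0.2, -0.1]
finger_gap: 0.304
gripper_force: 60.7
```

Emit:
move_arm(
  commands="14 -36 0 0 0 1 -1; 28 -72 0 0 0 2 -1; 42 -108 0 0 0 4 -1; 54.5 -139 0 0 0 5.4 -1; 54.5 -139 0 0 0 5.4 -1",
)

```text
t: 39.48
tcp_pos: [0.4836, -0.0367, 0.1295]
tool_rot: [0.05, 0.999, 0.0, -0.001]
force: [-0.7, 0.0, 0.3]
finger_gap: 0.309
gripper_force: 60.7
```

Emit:
move_arm(
  commands="0 0 0 0 0 0 -1; 0 0 25 0 0 0 -1; 0 0 42 0 0 0 -1; 0 0 51 0 0 0 -1; 0 0 54 0 0 0 -1",
)

```text
t: 40.1
tcp_pos: [0.4851, -0.0346, 0.0758]
tool_rot: [0.047, 0.999, 0.0, -0.0]
force: [0.4, -0.2, -0.3]
finger_gap: 0.304
gripper_force: 60.7
```

Emit:
move_arm(
  commands="0 0 0 0 0 0 -1; 0 0 0 0 0 0 0.18; 0 0 0 0 0 0 0.18; 0 0 0 0 0 0 0.18; 0 0 -10 0 0 0 0.18",
)

```text
t: 40.72
tcp_pos: [0.4846, -0.0353, 0.0863]
tool_rot: [0.048, 0.999, 0.0, -0.001]
force: [0.6, -0.5, 0.2]
finger_gap: 0.589
gripper_force: 0.0
```

Emit:
move_arm(
  commands="0 0 -30 0 0 0 0.18; 0 0 -54 0 0 0 0.18; 0 50 -54 0 0 0 0.18; 0 100 -54 0 0 0 0.18; 0 100 -54 0 0 0 0.18",
)

```text
t: 41.35
tcp_pos: [0.4945, 0.0669, 0.1411]
tool_rot: [0.045, 0.999, 0.0, 0.0]
force: [0.2, -0.6, 0.4]
finger_gap: 0.594
gripper_force: 0.0
```

```bash
python3 - <<'E'
from h import *
st=dr([(70,61.5,0,-35.3),(21.5,90.5,0,-35.4),(0,0,118,0),(0,0,-118,0),(67,-133.5,0,5.3),(54.5,-139,0,5.4),(0,0,54,0),(0,0,-10,0),(0,100,-54,0)]);print(np.round(st,1));plan()
T,o=slats();cycle(near(o,597,310),3,-1,st)
E
```

```text
[494.2  63.8 140.   -5.5]
t 41.4 tcp [494.5  66.9 141.1] psi -5.2 gap 0.594 F [ 0.2 -0.6  0.4]
slat (np.float64(597.2), np.float64(310.5), np.float64(2.4)) [137.  27.]
slat (np.float64(590.1), np.float64(373.9), np.float64(-0.7)) [137.  27.]
slat (np.float64(430.2), np.float64(296.5), np.float64(1.2)) [137.  24.]
(545.7, 187.2, 130.0, -1.6) -> [-39.5, 127.7, 10.0, -3.9]
(597.2, 310.5, 130.0, 2.4) -> [-48.0, 124.7, -0.0, -4.0]
(597.2, 310.5, 12.0, 2.4) -> [0.0, 0.0, 118.0, -0.0]
(597.2, 310.5, 130.0, 2.4) -> [0.0, 0.0, -118.0, -0.0]
(536.7, 92.6, 130.0, -1.6) -> [69.6, -215.2, -0.0, 4.0]
(476.1, -125.4, 130.0, -5.5) -> [54.5, -219.6, -0.0, 3.9]
(476.1, -125.4, 76.0, -5.5) -> [0.0, 0.0, 54.0, -0.0]
(476.1, -125.4, 130.0, -5.5) -> [0.0, 0.0, -54.0, -0.0]
```

Emit:
move_arm(
  commands="-8 26 2 0 0 -1 -0.04; -16 52 4 0 0 -2 -0.04; -24 78 7 0 0 -3 -0.04; -32 104 10 0 0 -3.9 -0.04; -39.5 127.5 10 0 0 -3.9 -0.04",
)

```text
t: 42.02
tcp_pos: [0.5466, 0.1865, 0.1303]
tool_rot: [0.015, 1.0, -0.0, -0.0]
force: [0.1, -0.1, 0.1]
finger_gap: 0.484
gripper_force: 0.0
```

Emit:
move_arm(
  commands="-13 32 0 0 0 -1 -0.04; -26 64 0 0 0 -2 -0.04; -38 98 0 0 0 -4 -0.04; -48 124.5 0 0 0 -4 -0.04; -48 124.5 0 0 0 -4 -0.04",
)

```text
t: 42.65
tcp_pos: [0.5987, 0.3106, 0.1304]
tool_rot: [-0.021, 1.0, 0.0, 0.001]
force: [0.2, -0.1, -0.0]
finger_gap: 0.48
gripper_force: 0.0
```

Emit:
move_arm(
  commands="0 0 35 0 0 0 -0.04; 0 0 70 0 0 0 -0.04; 0 0 100 0 0 0 -0.04; 0 0 114 0 0 0 -0.04; 0 0 118 0 0 0 -0.04",
)

```text
t: 43.28
tcp_pos: [0.5974, 0.3092, 0.0118]
tool_rot: [-0.021, 1.0, -0.0, -0.001]
force: [-0.3, -0.7, -0.2]
finger_gap: 0.479
gripper_force: 0.0
```

Emit:
move_arm(
  commands="0 0 0 0 0 0 -1; 0 0 0 0 0 0 -1; 0 0 0 0 0 0 -1; 0 0 0 0 0 0 -1; 0 0 0 0 0 0 -1",
)

```text
t: 43.9
tcp_pos: [0.598, 0.3107, 0.0131]
tool_rot: [-0.021, 1.0, 0.0, 0.001]
force: [-0.8, -0.1, 3.3]
finger_gap: 0.305
gripper_force: 61.3
```

Emit:
move_arm(
  commands="0 0 -10 0 0 0 -1; 0 0 -40 0 0 0 -1; 0 0 -80 0 0 0 -1; 0 0 -118 0 0 0 -1; 0 0 -118 0 0 0 -1",
)

```text
t: 44.52
tcp_pos: [0.6, 0.3114, 0.1345]
tool_rot: [-0.021, 1.0, 0.001, 0.004]
force: [-0.0, -0.9, -0.5]
finger_gap: 0.307
gripper_force: 60.8
```

Emit:
move_arm(
  commands="14 -43 0 0 0 1 -1; 28 -86 0 0 0 2 -1; 42 -129 0 0 0 3 -1; 56 -172 0 0 0 4 -1; 69.5 -215 0 0 0 4 -1",
)

```text
t: 45.15
tcp_pos: [0.5357, 0.0914, 0.1293]
tool_rot: [0.014, 1.0, -0.0, -0.001]
force: [0.5, -1.0, -0.8]
finger_gap: 0.305
gripper_force: 60.8
```

Emit:
move_arm(
  commands="14 -57 0 0 0 1 -1; 28 -114 0 0 0 2 -1; 42 -171 0 0 0 3 -1; 54.5 -219.5 0 0 0 3.9 -1; 54.5 -219.5 0 0 0 3.9 -1",
)

```text
t: 45.78
tcp_pos: [0.4756, -0.1282, 0.1296]
tool_rot: [0.051, 0.999, 0.0, -0.001]
force: [0.4, 0.3, 0.1]
finger_gap: 0.303
gripper_force: 60.8
```

Emit:
move_arm(
  commands="0 0 0 0 0 0 -1; 0 0 25 0 0 0 -1; 0 0 42 0 0 0 -1; 0 0 51 0 0 0 -1; 0 0 54 0 0 0 -1",
)

```text
t: 46.4
tcp_pos: [0.4766, -0.124, 0.0758]
tool_rot: [0.047, 0.999, 0.0, -0.0]
force: [-0.5, -0.0, -0.4]
finger_gap: 0.303
gripper_force: 60.8
```

Emit:
move_arm(
  commands="0 0 0 0 0 0 -1; 0 0 0 0 0 0 0.18; 0 0 0 0 0 0 0.18; 0 0 0 0 0 0 0.18; 0 0 -10 0 0 0 0.18",
)

```text
t: 47.02
tcp_pos: [0.4761, -0.125, 0.0863]
tool_rot: [0.048, 0.999, 0.0, -0.001]
force: [0.5, -1.0, -0.0]
finger_gap: 0.588
gripper_force: 0.0
```

Emit:
move_arm(
  commands="0 0 -30 0 0 0 0.18; 0 0 -54 0 0 0 0.18; 0 50 -54 0 0 0 0.18; 0 100 -54 0 0 0 0.18; 0 150 -54 0 0 0 0.18",
)

```text
t: 47.65
tcp_pos: [0.4913, 0.0253, 0.1412]
tool_rot: [0.048, 0.999, -0.0, 0.001]
force: [0.8, 0.3, 0.1]
finger_gap: 0.59
gripper_force: 0.0
```

```bash
python3 - <<'E'
from h import *
st=dr([(-39.5,127.5,10,-3.9),(-48,124.5,0,-4),(0,0,118,0),(0,0,-118,0),(69.5,-215,0,4),(54.5,-219.5,0,3.9),(0,0,54,0),(0,0,-10,0),(0,150,-54,0)]);print(np.round(st,1));plan()
T,o=slats();cycle(near(o,590,374),4,-1,st)
E
```

```text
[490.5  23.8 140.   -5.5]
t 47.6 tcp [491.3  25.3 141.2] psi -5.5 gap 0.59 F [0.8 0.3 0.1]
slat (np.float64(590.1), np.float64(373.9), np.float64(-0.7)) [137.  27.]
slat (np.float64(430.1), np.float64(296.6), np.float64(0.9)) [137.  24.]
(540.3, 198.8, 130.0, -3.1) -> [-32.8, 179.0, 10.0, -2.4]
(590.1, 373.9, 130.0, -0.7) -> [-40.3, 177.5, -0.0, -2.4]
(590.1, 373.9, 12.0, -0.7) -> [0.0, 0.0, 118.0, -0.0]
(590.1, 373.9, 130.0, -0.7) -> [0.0, 0.0, -118.0, -0.0]
(512.9, 148.8, 130.0, -48.1) -> [74.4, -226.0, -0.0, 47.4]
(435.7, -76.3, 130.0, -95.5) -> [-116.0, -207.8, -0.0, 47.4]
(435.7, -76.3, 92.0, -95.5) -> [0.0, 0.0, 38.0, -0.0]
(435.7, -76.3, 130.0, -95.5) -> [0.0, 0.0, -38.0, -0.0]
```

Emit:
move_arm(
  commands="-7 36 2 0 0 -1 -0.04; -14 72 4 0 0 -2 -0.04; -21 108 7 0 0 -2.4 -0.04; -28 144 10 0 0 -2.4 -0.04; -33 179 10 0 0 -2.4 -0.04",
)

```text
t: 48.32
tcp_pos: [0.5412, 0.2001, 0.1307]
tool_rot: [0.027, 1.0, -0.0, 0.0]
force: [0.0, 0.7, -0.1]
finger_gap: 0.481
gripper_force: 0.0
```

Emit:
move_arm(
  commands="-10 45 0 0 0 -1 -0.04; -20 90 0 0 0 -2 -0.04; -31 138 0 0 0 -2.4 -0.04; -40 177.5 0 0 0 -2.4 -0.04; -40 177.5 0 0 0 -2.4 -0.04",
)

```text
t: 48.95
tcp_pos: [0.5909, 0.3771, 0.1308]
tool_rot: [0.004, 1.0, 0.001, 0.001]
force: [-0.6, -0.6, 0.1]
finger_gap: 0.48
gripper_force: 0.0
```

Emit:
move_arm(
  commands="0 0 35 0 0 0 -0.04; 0 0 70 0 0 0 -0.04; 0 0 100 0 0 0 -0.04; 0 0 114 0 0 0 -0.04; 0 0 118 0 0 0 -0.04",
)

```text
t: 49.58
tcp_pos: [0.5901, 0.3734, 0.0119]
tool_rot: [0.006, 1.0, -0.0, -0.001]
force: [0.8, 0.5, -0.0]
finger_gap: 0.483
gripper_force: 0.0
```

Emit:
move_arm(
  commands="0 0 0 0 0 0 -1; 0 0 0 0 0 0 -1; 0 0 0 0 0 0 -1; 0 0 0 0 0 0 -1; 0 0 0 0 0 0 -1",
)

```text
t: 50.2
tcp_pos: [0.5909, 0.3745, 0.0132]
tool_rot: [0.006, 1.0, 0.0, 0.001]
force: [-1.1, 0.4, 5.2]
finger_gap: 0.303
gripper_force: 61.4
```

Emit:
move_arm(
  commands="0 0 -10 0 0 0 -1; 0 0 -40 0 0 0 -1; 0 0 -80 0 0 0 -1; 0 0 -118 0 0 0 -1; 0 0 -118 0 0 0 -1",
)

```text
t: 50.82
tcp_pos: [0.5928, 0.3754, 0.1347]
tool_rot: [0.006, 1.0, 0.002, 0.004]
force: [0.5, -0.2, -0.8]
finger_gap: 0.303
gripper_force: 60.8
```

```bash
python3 - <<'E'
from h import *
st=dr([(-33,179,10,-2.4),(-40,177.5,0,-2.4),(0,0,118,0),(0,0,-118,0)]);print(np.round(st,1));plan()
T=snapshot("top");S=snapshot("scene");tower(T,3)
a=cv2.resize(T["image"][180:265,285:385],None,fx=4,fy=4,interpolation=cv2.INTER_CUBIC)
b=cv2.resize(S["image"][200:285,180:275],None,fx=4,fy=4,interpolation=cv2.INTER_CUBIC)
cv2.imwrite("pics/t4.png",np.hstack([a,b])[:,:,::-1])
E
```

```text
[590.  373.8 130.   -0.7]
t 50.8 tcp [592.8 375.4 134.7] psi -0.7 gap 0.303 F [ 0.5 -0.2 -0.8]
tower layer 3 board xy [-2.2  2.8] ang -37.5 [182. 177.]
```

View pics/t4.png

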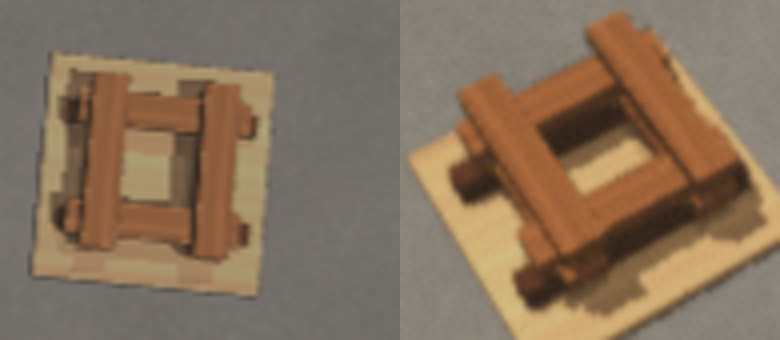

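Both crops show a straight, square tower of three layers. Placing the seventh slat on layer 4.

Emit:
move_arm(
  commands="15 -45 0 0 0 9 -1; 30 -90 0 0 0 19 -1; 45 -135 0 0 0 28 -1; 60 -180 0 0 0 38 -1; 74.5 -226 0 0 0 47.4 -1",
)

```text
t: 51.55
tcp_pos: [0.5112, 0.1477, 0.1287]
tool_rot: [0.41, 0.912, -0.001, -0.002]
force: [1.1, -0.3, -0.5]
finger_gap: 0.308
gripper_force: 60.8
```

Emit:
move_arm(
  commands="-24 -42 0 0 0 9.5 -1; -48 -84 0 0 0 19 -1; -72 -126 0 0 0 28.5 -1; -95 -168 0 0 0 38 -1; -116 -208 0 0 0 47.4 -1",
)

```text
t: 52.18
tcp_pos: [0.4342, -0.077, 0.1291]
tool_rot: [0.742, 0.67, -0.001, -0.002]
force: [-0.1, -0.2, -0.1]
finger_gap: 0.303
gripper_force: 60.8
```

Emit:
move_arm(
  commands="0 0 0 0 0 0 -1; 0 0 12 0 0 0 -1; 0 0 26 0 0 0 -1; 0 0 35 0 0 0 -1; 0 0 38 0 0 0 -1",
)

```text
t: 52.8
tcp_pos: [0.4355, -0.0749, 0.0913]
tool_rot: [0.739, 0.673, -0.0, -0.001]
force: [0.5, -0.1, -0.4]
finger_gap: 0.303
gripper_force: 60.9
```

Emit:
move_arm(
  commands="0 0 0 0 0 0 -1; 0 0 0 0 0 0 0.18; 0 0 0 0 0 0 0.18; 0 0 0 0 0 0 0.18; 0 0 -10 0 0 0 0.18",
)

```text
t: 53.42
tcp_pos: [0.4355, -0.076, 0.1024]
tool_rot: [0.74, 0.672, -0.0, -0.001]
force: [0.5, -0.1, -0.4]
finger_gap: 0.595
gripper_force: 0.0
```

Emit:
move_arm(
  commands="0 0 -30 0 0 0 0.18; 0 0 -48 0 0 0 0.18; 50 0 -48 0 0 -10 0.18; 100 0 -48 0 0 -20 0.18; 150 0 -48 0 0 -30 0.18",
)

```text
t: 54.05
tcp_pos: [0.4506, 0.0744, 0.1512]
tool_rot: [0.539, 0.842, 0.0, 0.001]
force: [1.1, -0.1, 0.4]
finger_gap: 0.587
gripper_force: 0.0
```

```bash
python3 - <<'E'
from h import *
st=dr([(74.5,-226,0,47.4),(-116,-208,0,47.4),(0,0,38,0),(0,0,-10,0),(150,0,-48,-30)]);print(np.round(st,1));plan()
T,o=slats();cycle(near(o,430,297),4,1,st)
S=snapshot("scene")
a=cv2.resize(T["image"][195:270,170:270],None,fx=4,fy=4,interpolation=cv2.INTER_CUBIC)
b=cv2.resize(S["image"][135:210,280:380],None,fx=4,fy=4,interpolation=cv2.INTER_CUBIC)
cv2.imwrite("pics/t5.png",np.hstack([a,b])[:,:,::-1])
E
```

```text
[449.8  72.8 150.  -65.5]
t 54.0 tcp [450.6  74.4 151.2] psi -65.2 gap 0.587 F [ 1.1 -0.1  0.4]
slat (np.float64(430.2), np.float64(296.5), np.float64(1.1)) [137.  23.]
(440.0, 184.7, 130.0, -32.2) -> [105.9, 37.5, 20.0, -33.3]
(430.2, 296.5, 130.0, 1.1) -> [67.9, 89.4, -0.0, -33.3]
(430.2, 296.5, 12.0, 1.1) -> [0.0, 0.0, 118.0, -0.0]
(430.2, 296.5, 130.0, 1.1) -> [0.0, 0.0, -118.0, -0.0]
(477.7, 105.8, 130.0, -47.2) -> [-43.8, -191.6, -0.0, 48.3]
(525.2, -84.9, 130.0, -95.5) -> [-172.2, -94.7, -0.0, 48.3]
(525.2, -84.9, 92.0, -95.5) -> [0.0, 0.0, 38.0, -0.0]
(525.2, -84.9, 130.0, -95.5) -> [0.0, 0.0, -38.0, -0.0]
```

View pics/t5.png

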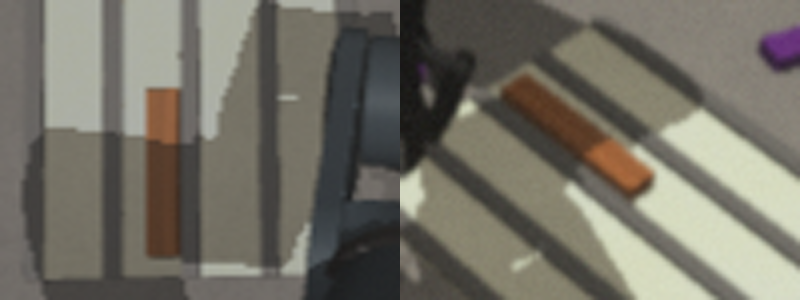

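The last slat lies flat against its strip (top crop (164,170)). Picking it 1 mm higher and stacking it.

Emit:
move_arm(
  commands="21 8 5 0 0 -6 -0.04; 42 15 10 0 0 -13 -0.04; 63 22 15 0 0 -20 -0.04; 85 30 20 0 0 -27 -0.04; 106 37.5 20 0 0 -33.3 -0.04",
)

```text
t: 54.78
tcp_pos: [0.4403, 0.1851, 0.1305]
tool_rot: [0.276, 0.961, -0.0, -0.0]
force: [1.3, 0.7, 0.8]
finger_gap: 0.479
gripper_force: 0.0
```

Emit:
move_arm(
  commands="17 24 0 0 0 -9 -0.04; 34 48 0 0 0 -18 -0.04; 52 70 0 0 0 -26 -0.04; 68 90 0 0 0 -33.3 -0.04; 68 90 0 0 0 -33.3 -0.04",
)

```text
t: 55.4
tcp_pos: [0.4311, 0.2982, 0.1308]
tool_rot: [-0.01, 1.0, 0.0, 0.001]
force: [0.8, 0.1, -0.2]
finger_gap: 0.483
gripper_force: 0.0
```

Emit:
move_arm(
  commands="0 0 35 0 0 0 -0.04; 0 0 70 0 0 0 -0.04; 0 0 100 0 0 0 -0.04; 0 0 113 0 0 0 -0.04; 0 0 117 0 0 0 -0.04",
)

```text
t: 56.02
tcp_pos: [0.4309, 0.2968, 0.0131]
tool_rot: [-0.009, 1.0, -0.0, -0.0]
force: [0.3, -0.7, 0.3]
finger_gap: 0.483
gripper_force: 0.0
```

Emit:
move_arm(
  commands="0 0 0 0 0 0 -1; 0 0 0 0 0 0 -1; 0 0 0 0 0 0 -1; 0 0 0 0 0 0 -1; 0 0 0 0 0 0 -1",
)

```text
t: 56.65
tcp_pos: [0.4313, 0.2979, 0.014]
tool_rot: [-0.01, 1.0, 0.0, 0.001]
force: [-0.2, -1.3, 4.7]
finger_gap: 0.301
gripper_force: 59.9
```

Emit:
move_arm(
  commands="0 0 -10 0 0 0 -1; 0 0 -40 0 0 0 -1; 0 0 -80 0 0 0 -1; 0 0 -117 0 0 0 -1; 0 0 -117 0 0 0 -1",
)

```text
t: 57.28
tcp_pos: [0.4325, 0.2984, 0.1332]
tool_rot: [-0.01, 1.0, 0.001, 0.003]
force: [-1.3, 0.5, -0.1]
finger_gap: 0.304
gripper_force: 59.3
```

```bash
python3 - <<'E'
from h import *
st=dr([(106,37.5,20,-33.3),(68,90,0,-33.3),(0,0,117,0),(0,0,-117,0)]);print(np.round(st,1));plan()
X,Y,b=place(4,1);plan((477.7,105.8,130,-47.2),(X,Y,130,b),(X,Y,93,b),start=st)
T=snapshot("top");S=snapshot("scene")
a=cv2.resize(T["image"][180:265,285:385],None,fx=4,fy=4,interpolation=cv2.INTER_CUBIC)
b=cv2.resize(S["image"][110:195,260:360],None,fx=4,fy=4,interpolation=cv2.INTER_CUBIC)
cv2.imwrite("pics/t6.png",np.hstack([a,b])[:,:,::-1])
E
```

```text
[430.4 297.2 130.    1.1]
t 57.3 tcp [432.5 298.4 133.2] psi 1.1 gap 0.304 F [-1.3  0.5 -0.1]
(477.7, 105.8, 130, -47.2) -> [-43.6, -192.3, -0.0, 48.3]
(np.float64(525.2428289265231), np.float64(-84.91305886341007), 130, -95.5) -> [-172.2, -94.7, -0.0, 48.3]
(np.float64(525.2428289265231), np.float64(-84.91305886341007), 93, -95.5) -> [0.0, 0.0, 37.0, -0.0]
```

View pics/t6.png

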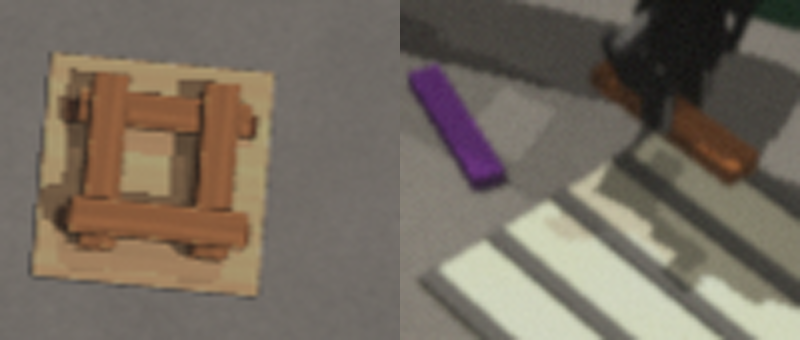

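The tower is straight with seven slats, the seventh at (158,220), and the eighth is held level. Placing it.

Emit:
move_arm(
  commands="-9 -38 0 0 0 9 -1; -18 -76 0 0 0 19 -1; -27 -115 0 0 0 29 -1; -36 -154 0 0 0 39 -1; -43.5 -192.5 0 0 0 48.3 -1",
)

```text
t: 58.0
tcp_pos: [0.4771, 0.1047, 0.1287]
tool_rot: [0.403, 0.915, -0.001, -0.002]
force: [0.2, 0.6, -0.8]
finger_gap: 0.303
gripper_force: 59.3
```

Emit:
move_arm(
  commands="-35 -19 0 0 0 9.5 -1; -70 -38 0 0 0 19 -1; -105 -58 0 0 0 29 -1; -140 -77 0 0 0 39 -1; -172 -94.5 0 0 0 48.3 -1",
)

```text
t: 58.62
tcp_pos: [0.5246, -0.0855, 0.1285]
tool_rot: [0.742, 0.67, -0.001, -0.002]
force: [0.3, -0.1, -0.9]
finger_gap: 0.303
gripper_force: 59.3
```

Emit:
move_arm(
  commands="0 0 0 0 0 0 -1; 0 0 12 0 0 0 -1; 0 0 26 0 0 0 -1; 0 0 34 0 0 0 -1; 0 0 37 0 0 0 -1",
)

```text
t: 59.25
tcp_pos: [0.525, -0.0836, 0.0923]
tool_rot: [0.74, 0.673, -0.0, -0.001]
force: [-0.4, 2.0, 0.2]
finger_gap: 0.303
gripper_force: 59.3
```

Emit:
move_arm(
  commands="0 0 0 0 0 0 -1; 0 0 0 0 0 0 0.18; 0 0 0 0 0 0 0.18; 0 0 0 0 0 0 0.18; 0 0 -10 0 0 0 0.18",
)

```text
t: 59.88
tcp_pos: [0.5251, -0.0843, 0.1032]
tool_rot: [0.74, 0.672, -0.0, -0.001]
force: [0.0, -0.7, 0.2]
finger_gap: 0.592
gripper_force: 0.0
```

Emit:
move_arm(
  commands="0 0 -40 0 0 0 0.18; 0 0 -80 0 0 0 0.18; 50 0 -80 0 0 0 0.18; 100 0 -80 0 0 0 0.18; 150 0 -80 0 0 0 0.18",
)

```text
t: 60.5
tcp_pos: [0.5403, 0.0661, 0.1844]
tool_rot: [0.74, 0.672, 0.001, 0.001]
force: [-0.3, -0.1, 0.4]
finger_gap: 0.591
gripper_force: 0.0
```

Emit:
move_arm(
  commands="50 0 0 0 0 0 0.18; 100 0 0 0 0 0 0.18; 150 0 0 0 0 0 0.18; 200 0 0 0 0 0 0.18; 200 0 0 0 0 0 0.18",
)

```text
t: 61.12
tcp_pos: [0.559, 0.2674, 0.184]
tool_rot: [0.738, 0.674, 0.001, 0.0]
force: [-0.3, -0.1, -0.1]
finger_gap: 0.589
gripper_force: 0.0
```

```bash
python3 - <<'E'
from h import *
plan();T=snapshot("top");S=snapshot("scene")
a=cv2.resize(T["image"][175:265,285:435],None,fx=2.66,fy=3.8,interpolation=cv2.INTER_CUBIC)
b=cv2.resize(S["image"][195:345,80:285],None,fx=1.95,fy=2.28,interpolation=cv2.INTER_CUBIC)
cv2.imwrite("pics/t7.png",np.hstack([a[:342],b[:342]])[:,:,::-1])
for p in blobs(T,(0,150,80),(3,255,255),(385,190,430,262),3):print("red T",len(p),p.mean(0).round(1))
for p in blobs(S,(0,150,80),(6,255,255),(80,260,170,350),3):print("red S",len(p),p.mean(0).round(1))
for p in blobs(S,(100,80,30),(130,255,255),(80,260,170,350),10):print("blue S",len(p),p.min(0),p.max(0))
E
```

```text
t 61.1 tcp [559.  267.4 184. ] psi -95.2 gap 0.589 F [-0.3 -0.1 -0.1]
red T 14 [416.6 240.6]
red S 53 [103.7 283. ]
blue S 356 [ 87 274] [134 313]
```

View pics/t7.png

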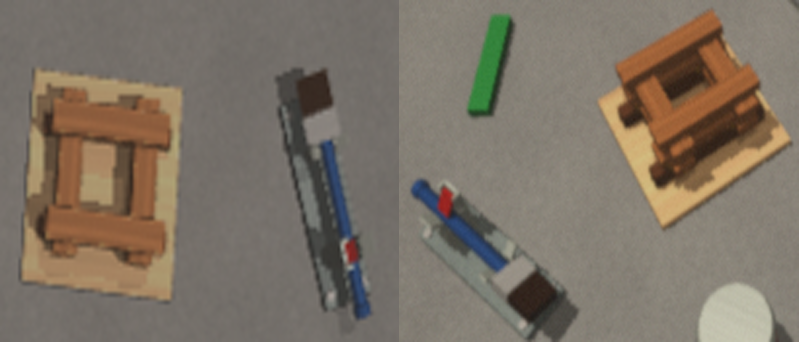

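The final picture shows the tower complete with four crossed pairs, and the brush home with the jaw shut over its handle. The bystander in view, the tin, has not moved and the arm is clear. Handing in.

```bash
python3 -c "
from station import ticket
print(ticket.sign_off())"
```

```text
the job is handed in; nothing more can be done
None
```

The job is handed in, with no verdict returned: the brush sits in its holder with the jaw shut, about 17 mm off centre along x by my estimate (18 mm still counts as seated), and all eight slats stand in four crossed pairs on the drying board.

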